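Set the guarded knob and refit the cover

ROBOT

A 6-joint arm with a two-finger parallel gripper is mounted at the origin on a cart in front of the work surface, level with it; the furniture and walls round the work are solid. World frame = base frame: x ahead of the robot, y to its left, z up, the work surface at z = 0. Lengths are in m, angles in rad, forces in N, time in s.
With the tool pointing down it reaches from about 0.375 to 0.9 m from the base axis. Payload 3.1 kg.
Tool frame: the origin (TCP) lies midway between the tips of the shut fingers; the grasp point (between the pads) lies 19 mm behind it (grip_depth is the distance from the TCP to the grasp point, in m); y points along the fingers, z is the direction in which the jaws open and shut, and the axes are right-handed (so a half turn about y gives the same grasp; the last joint's range is limited). The gripper opens to 85 mm and grips with 20 to 120 N. Pads are 22 mm wide; open, the fingers measure 114 mm over their backs; the gripper's body (76 mm by 85 mm) begins 54 mm behind the grasp point. The pads swing forward as they close: fully open they stand 13 mm farther back than shut.
Start: joints at [-1.363, 0.527, 1.433, -0, 1.181, -0.178], TCP at [0.236, -0.579, 0.231] pointing down, gripper open.
Joint ranges: [-3.08, 3.08], [-0.75, 2.2], [0.22, 2.44], [-1.43, 4.57], [0, 2.65], [-2.85, 2.85]. Speed limits (rad/s): [2.79, 2.79, 3.14, 3.14, 3.14, 3.14].

INTERFACE

Orientations are given as a unit quaternion [x, y, z, w].
In Python, from station import sense, snapshot, camera_model, sign_off, grip_depth gives the robot as it stands.
- The arm moves only by the tool play_rows, never from a script. Its argument "deltas" is a list of rows, each a list of 6 numbers: the shift along the tool's x, y, z in m, then the turn, a rotation vector about the tool's x, y, z in rad. A call has 1 to 12 rows; each row is the pose to reach, as a shift and turn from the pose commanded when the call began, along the tool's axes at that moment; what a row does not reach only later rows make up. A row lasts 1/10 s, in which the tool goes at most 50 mm and 8.59 degrees, less where a joint would pass 70% of its speed; a pose out of reach is approached as far as the arm can. A call with a gripper value outside its range is refused whole. "gripper" is the finger opening in m, from 0 to 0.0854, set as the call begins (left out, the last holds). The fingers move at their own pace and stop on an object; "force" is the grip in N (left out, the last holds). Time passes only in rows, so rows that repeat a pose let the fingers close. It gives the time, the measured TCP pose, the force and the opening at its end, in the units of the state.
- sense(): the state, without advancing time (a new reading comes with each control period).
- snapshot(name): name is "scene" or "side" or "wrist"; returns the picture (400x640x3 uint8, red, green, blue); there is no depth.
- camera_model(name): a dict with "fx", "fy", "cx", "cy" (pixels), "camera_from_world" (4x4, takes a point from world to camera coordinates). Camera axes: x right, y up, looking along -z (the intrinsics and any distortion apply to the point x, -y, -z); pixel columns grow to the right and rows downward; lengths in m; the calibration is good to about 2 mm. The wrist camera is an equidistant fisheye: a pixel r from the principal point sees the ray r / f radians off the axis. A picture is of the moment at which its call begins: read the wrist's pose just before it. camera_model takes no time and is no camera call; for the wrist camera it gives the pose at the moment of the call.
- sign_off(): hands the job in, once; it reports no verdict.
The state is a dict: "t": time; "q": joint angles; "qd": joint speeds; "tau": joint torques, N m; "tcp_pos": TCP position; "tool_rot": TCP orientation; "force": force on the tool from outside, world axes, zero at the start; "ft_torque": the same for the moment, N m; "finger_gap": opening from 0.0 (shut) to 1.0 (fully open).
Only numpy, scipy, OpenCV 4.12 (cv2) and the standard library are available. Lean on these libraries where they do the work, as an engineer would, in place of code of your own. Each camera call takes 0.05 s, during which the arm holds its last target.

TASK

On the open white control box, turn the knob down in its well clockwise (seen from above) all the way to its stop. Then close the box with the loose grey cover: hook the cover's front lip under the bridge at the front of the box, pivot the cover down and press its rear part until it snaps under the steel catch and lies flat; let go, and leave the other things on the worktop where they are.

Things in the scene. Friction and masses are not known exactly. Their poses are not given: they have to be found in the camera images.
- control_box: White box fixed to the worktop, 166 (x) x 146 (y) x 72 mm high. Origin: centre of its underside; x points from its front (bridge, towards the robot) to its rear (steel catch), z up. A square well, 100 x 100 mm, centred, floor at z = 12 mm, holds the knob. A ledge at z = 57 mm round the well carries the cover, between side rims (inner faces y = +-64 mm, tops z = 65 mm).
- slot (a point): Slot under the front bridge; the point is at box (-60, 0, 57) mm: on the ledge, under the bridge's rear edge; axes as the box. The bridge spans the whole width, x = -82 to -60, underside z = 67, top z = 72 mm. The slot is thus 10 mm high, and ends at a wall at x = -72 mm.
- catch_end (a point): Lower end of the catch at rest, box (57, 0, 64) mm, axes as the box. The catch is a 40 mm wide steel leaf slanting inwards and down, 30 deg from vertical, in the rear wall (face x = 66, top z = 72 mm). The cover's rear edge, pushed down past it, springs it rearwards and is then held. About 8 to 14 N straight down on the cover's rear part snaps it in.
- knob (a joint): Angle of the knob in rad, growing clockwise seen from above; 2.5 is the hard clockwise stop. Starts between 0 and 0.6, stays where it is left (friction 0.1 N m). In box coordinates the bar's pointer end lies at (1.25 - this value) rad from the box's x axis towards its y axis.
- knob_bar (a point): Grip point on the knob's vertical axis, box (0, 0, 42) mm; turns with the knob. The knob is a black upright bar grip, 60 long, 18 thick, top at box z = 52 mm (5 below the ledge), on a disc of 34 mm radius with its top at box z = 16 mm. In this point's own axes the bar lies at 1.25 rad from x towards y. One end has a pointer with a white mark.
- cover: Loose grey cover, 0.13 to 0.25 kg, lying flat, right way up. Origin: centre of its underside, z up, -x to its front lip. Plate 120 x 120 x 6 mm (x = -58 to 62). Upright grip rib in the middle, 16 thick (x), 60 long (y), top z = 38 mm. Fitted, its origin is at box (0, 0, 57) mm within 2 mm, axes as the box; it must go in lip first with the rear raised 10 to 25 deg.
- cover_lip (a point): Middle of the tip of the cover's front lip, cover (-71, 0, 2) mm, axes as the cover. The lip is 100 wide and 4 mm thick, at the bottom of the plate, 13 mm long.
- cover_rear (a point): Middle of the cover's rounded rear edge, cover (62, 0, 3) mm, axes as the cover. Black ridges on top at x = 28 to 46 mm mark where to press.
- tea_tin: Tea tin with a green lid, 74 x 74 x 92 mm, bystander; origin at the centre of its underside.
- tea_strainer: Metal mesh tea strainer, 82 x 82 x 61 mm, bystander; origin at the centre of its underside.
- ball_valve: Brass ball valve with a red lever, 32 x 115 x 49 mm, bystander; origin on its underside.
- cap_black: Black bottle cap, 57 mm across, 24 mm high, bystander; origin at the centre of its underside.
- ptfe_tape: Roll of white sealing tape, 52 mm across, 15 mm high, bystander; origin at the centre of its underside.

How it is judged:
On the way, in this order (a step that is already met when the one before it is completed fails the run):
1. the knob is turned clockwise to its stop (within 0.12 rad) (value of joint knob above 2.38 rad), for 0.2 s.
2. the cover's lip is hooked under the bridge while its rear edge is still raised (by more than 10 mm) (x of cover_lip in the frame of control_box below -0.062 m and z of cover_lip in the frame of control_box between 0.055 and 0.067 m and z of cover_rear in the frame of control_box above 0.07 m), for 0.1 s.
At the end, for the whole second after the job is handed in: The knob is within 0.12 rad of its clockwise stop; the cover lies flat on the ledge, its lip at least 5 mm under the bridge, lip and rear edge each at most about 3 mm above their seated height (so the rear edge is under the catch), in line with the box within 0.08 rad, at rest (value of joint knob above 2.38 rad and x of cover_lip in the frame of control_box below -0.065 m and z of each of cover_lip, cover_rear in the frame of control_box below 0.0625 m and z of cover_rear in the frame of control_box above 0.057 m and angle between the x axis of cover and the x axis of control_box, either way round below 0.08 rad and linear speed of cover below 0.02 m/s); the robot touches nothing.
It fails at once if a bystander is moved by more than 30 mm (distance of any of tea_tin, tea_strainer, ball_valve, cap_black, ptfe_tape from where it was at the start of the episode above 0.03 m).
It also fails if it takes over 72 s, if anything falls off the work surface, if the arm or the gripper's body presses on something with over 40 N, if the wrist force passes 120 N, or if a joint passes its speed limit or range.

## Working session

There is one attempt and no reset: what is moved stays moved. The work goes in short steps, Python scripts to look and compute and a tool call to move; the robot and the scene stay as the last step left them, time stands still between calls to the robot, and variables do not carry over. Pictures are saved under pics/ and viewed, and the job is handed in when it is done.

Besides the shell and the picture viewer there is one more tool, called after "Emit:" as name([rows], argument=value, ...), one row to a line, values as JSON. play_rows: Moves the arm, as the interface text tells. Its arguments: {"type":"object","properties":{"deltas":{"type":"array"},"gripper":{"type":"number"},"force":{"type":"number"}},"required":["deltas"]}

```bash
ls; mkdir -p pics
python3 - <<'E'
from station import *
import cv2,numpy as np
s=sense();print(s, grip_depth)
for n in("scene","side","wrist"):
    im=snapshot(n);cv2.imwrite(f"pics/{n}0.png",im[:,:,::-1])
    m=camera_model(n);print(n,{k:(np.round(v,4).tolist()) if not isinstance(v,str) else v for k,v in m.items()})
E
```

```text
pics
{'t': 0.0, 'q': array([-1.36250003e+00,  5.28458189e-01,  1.43389278e+00, -5.88518176e-07,
        1.18138572e+00, -1.78519989e-01]), 'qd': array([ 0.00015017,  0.00067108, -0.00098376,  0.00138679,  0.00022134,
        0.00090793]), 'tau': array([-2.49438481e-04, -4.42352092e+01, -1.78024578e+01, -2.53369462e-04,
        8.48403055e-03, -2.03851255e-05]), 'tcp_pos': array([ 0.23564326, -0.57811298,  0.23034154]), 'tool_rot': array([-0.13592065,  0.69468022, -0.69316433,  0.1358977 ]), 'force': array([ 0.5857074 ,  0.98447021, -0.19093665]), 'ft_torque': array([ 0.00775396, -0.00743841,  0.00400934]), 'finger_gap': 1.002538237202151} 0.0187
scene {'fx': 428.8644, 'fy': 428.8644, 'cx': 323.4359, 'cy': 195.166, 'camera_from_world': [[0.5795, -0.8148, -0.016, -0.2926], [0.3766, 0.2504, 0.8919, -0.2331], [-0.7228, -0.5229, 0.4519, -1.191], [0.0, 0.0, 0.0, 1.0]]}
side {'fx': 421.6419, 'fy': 421.6419, 'cx': 314.1444, 'cy': 209.0083, 'camera_from_world': [[-0.9701, -0.2426, -0.0049, 0.5125], [0.1457, -0.5989, 0.7875, -0.1404], [-0.194, 0.7632, 0.6163, -1.2945], [0.0, 0.0, 0.0, 1.0]]}
wrist {'fx': 309.7069, 'fy': 309.7069, 'cx': 317.5256, 'cy': 200.5246, 'camera_from_world': [[0.3781, -0.9258, -0.0009, -0.6247], [0.8937, 0.3653, -0.2604, 0.0334], [0.2414, 0.0976, 0.9655, -0.3782], [0.0, 0.0, 0.0, 1.0]]}
```

View pics/scene0.png

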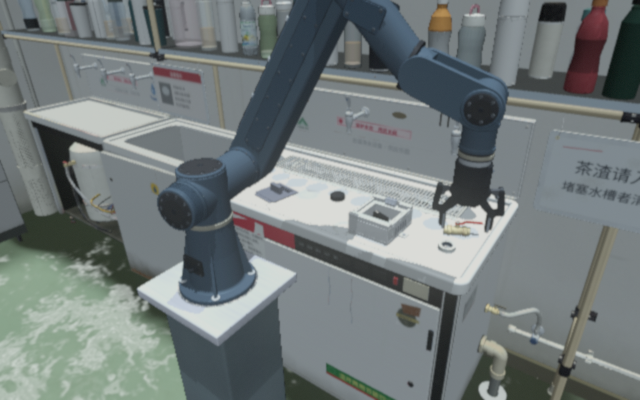

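View pics/side0.png

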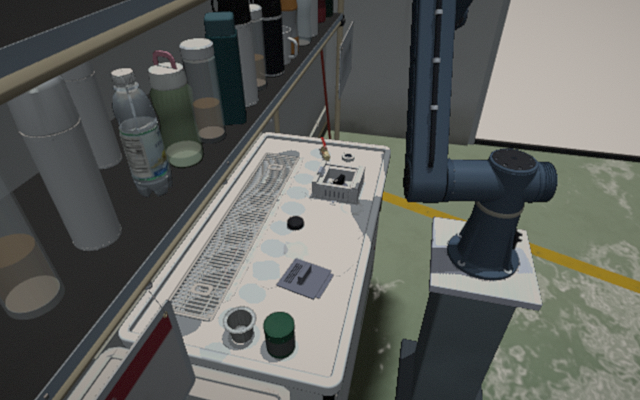

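View pics/wrist0.png

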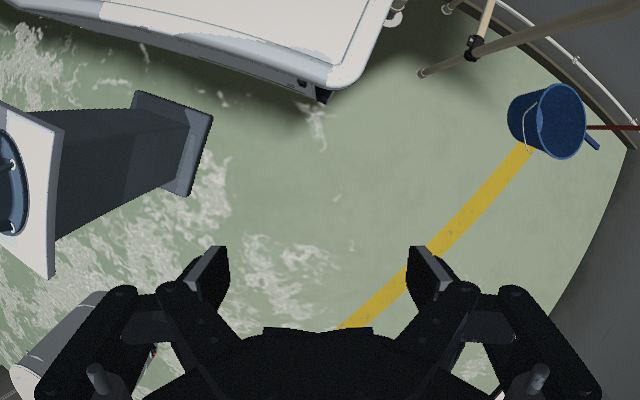

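```bash
cat > h.py <<'E'
from station import *
import cv2,numpy as np
from scipy.spatial.transform import Rotation as R
from scipy.optimize import least_squares
def proj(n,P,m=None):
    m=m or camera_model(n);T=np.array(m["camera_from_world"]);P=np.atleast_2d(P)
    p=P@T[:3,:3].T+T[:3,3];x,y,z=p[:,0],-p[:,1],-p[:,2]
    if n=="wrist":
        r=np.hypot(x,y);a=np.arctan2(r,z)/np.maximum(r,1e-9)
        return np.c_[m["fx"]*x*a+m["cx"],m["fy"]*y*a+m["cy"]]
    return np.c_[m["fx"]*x/z+m["cx"],m["fy"]*y/z+m["cy"]]
def unproj(n,uv,z,m=None):
    m=m or camera_model(n);T=np.array(m["camera_from_world"]);u,v=uv
    a=np.array([(u-m["cx"])/m["fx"],(v-m["cy"])/m["fy"]])
    if n=="wrist":
        r=np.hypot(*a);d=np.array([*(a*np.sin(r)/r),np.cos(r)])
    else: d=np.array([*a,1.])
    d=T[:3,:3].T@(d*[1,-1,-1]);o=-T[:3,:3].T@T[:3,3]
    return o+d*(z-o[2])/d[2]
def crop(im,x0,y0,x1,y1,k,name):
    c=cv2.resize(im[y0:y1,x0:x1,::-1],None,fx=k,fy=k,interpolation=cv2.INTER_CUBIC);cv2.imwrite("pics/"+name,c)
E
python3 - <<'E'
from h import *
a=cv2.imread("pics/scene0.png")[:,:,::-1];b=cv2.imread("pics/side0.png")[:,:,::-1]
crop(a,335,180,495,260,5,"s0a.png");crop(a,240,160,360,220,6,"s0b.png")
crop(b,265,130,395,230,6,"d0a.png");crop(b,215,240,345,360,5,"d0b.png")
E
```

```text
(no output)
```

View pics/s0a.png

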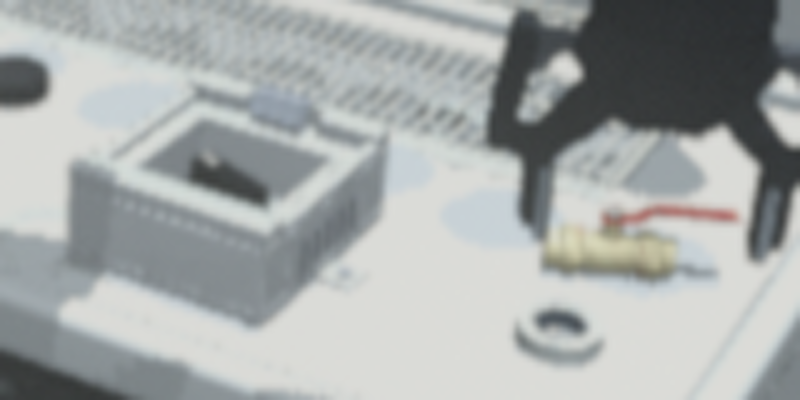

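View pics/s0b.png

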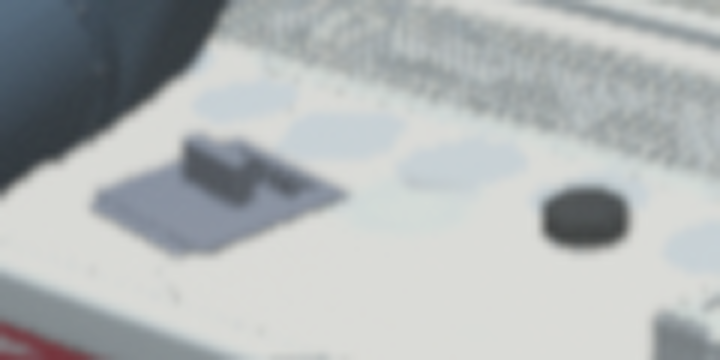

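View pics/d0a.png

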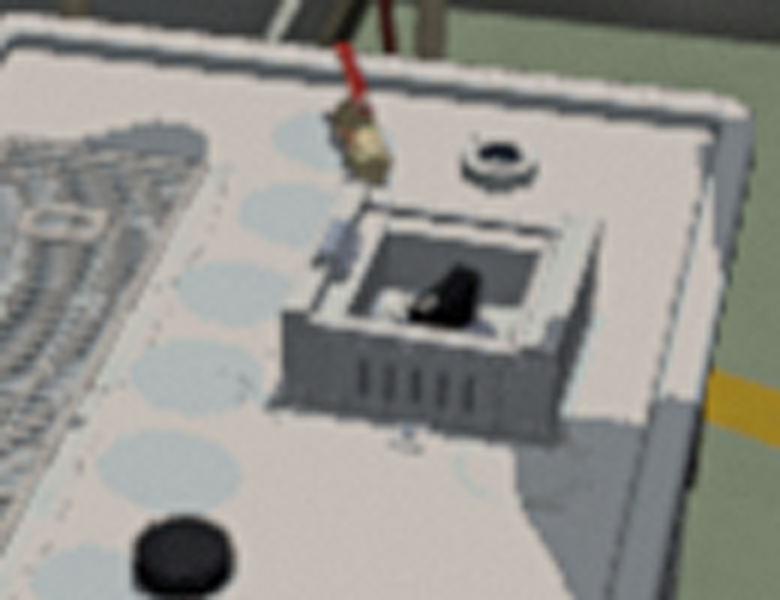

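View pics/d0b.png

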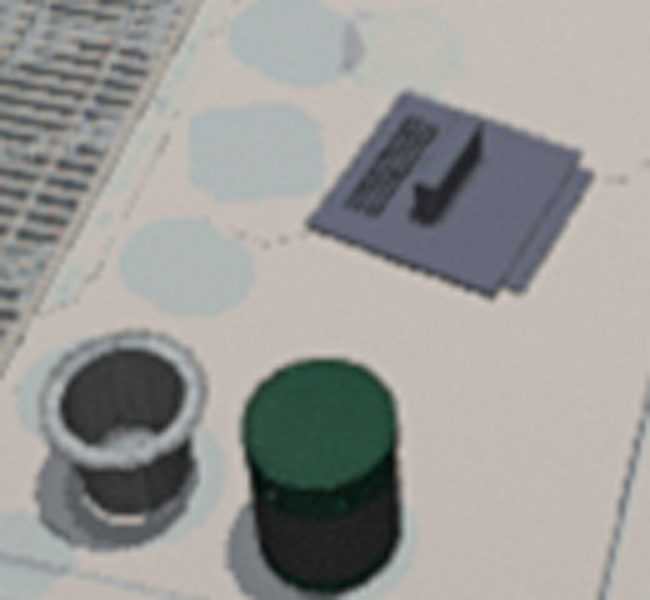

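```bash
cat > fit0.py <<'E'
from h import *
M={n:camera_model(n) for n in("scene","side")}
def fit(obs,x0):
    def pose(x,P): c,s=np.cos(x[2]),np.sin(x[2]); P=np.array(P,float)/1000; return np.c_[x[0]+c*P[:,0]-s*P[:,1],x[1]+s*P[:,0]+c*P[:,1],P[:,2]]
    def f(x): return np.concatenate([(proj(n,pose(x,[o[0] for o in ob]),M[n])-np.array([o[1] for o in ob])) for n,ob in obs.items()]).ravel()
    r=least_squares(f,x0,loss="soft_l1");print(np.round(r.x,4),np.degrees(r.x[2]));print(np.round(r.fun.reshape(-1,2),1).tolist());return r.x
sd=lambda u,v:(265+u/6,130+v/6); sc=lambda u,v:(335+u/5,180+v/5)
fit({"side":[((83,73,72),sd(283,313)),((83,73,0),sd(278,405)),((-83,73,0),sd(555,440)),((-83,-73,72),sd(600,222)),((83,-73,72),sd(365,203))],
 "scene":[((-83,73,0),sc(70,265)),((-83,-73,0),sc(260,322)),((83,-73,72),sc(387,137)),((-83,73,72),sc(70,165)),((83,73,72),sc(195,90))]},[.5,-.4,0])
sd=lambda u,v:(215+u/5,240+v/5); sc=lambda u,v:(240+u/6,160+v/6)
fit({"side":[((62,-60,6),sd(407,92)),((62,60,6),sd(310,225)),((-58,-60,6),sd(580,152)),((-58,60,6),sd(492,295)),((-71,-50,4),sd(595,175)),((-71,50,4),sd(520,292))],
 "scene":[((62,-60,6),sc(347,193)),((-71,50,0),sc(95,208)),((-71,-50,0),sc(172,252)),((0,30,38),sc(185,138)),((0,-30,38),sc(250,175))]},[.5,.2,0])
for n,uv,z in(("side",(265+375/6,130+180/6),0.02),("side",(265+345/6,130+45/6),.04),("side",(265+500/6,130+160/6),.01),("side",(265+183/6,130+570/6),.01),("side",(215+325/5,240+410/5),.092),("side",(215+125/5,240+400/5),.061)):
    print(unproj(n,uv,z,M[n]))
E
python3 fit0.py
```

```text
[ 0.4925 -0.2384 -0.0079] -0.45114613244243973
[[0.2, -1.4], [1.2, -0.3], [0.1, 0.6], [0.5, -1.6], [-3.7, -4.1], [-1.3, -1.1], [0.4, 1.6], [0.3, -3.0], [-1.1, -0.4], [-0.0, -4.7]]
[ 0.5     0.2238 -0.2199] -12.600054919282993
[[-0.5, -1.1], [-1.3, -0.9], [0.8, -0.3], [0.0, -0.2], [0.4, -0.7], [0.3, -0.0], [0.1, -1.2], [-2.5, -0.9], [-0.3, 0.5], [-0.2, -1.9], [-1.8, -3.3]]
[ 0.57234633 -0.39814945  0.02      ]
[ 0.6263071  -0.54009028  0.04      ]
[ 0.49813592 -0.45981115  0.01      ]
[0.58918909 0.01050053 0.01      ]
[0.49774963 0.45085879 0.092     ]
[0.60350886 0.44677629 0.061     ]
```

```bash
cat >> h.py <<'E'
def cur():
    s=sense();return np.array(s["tcp_pos"]),R.from_quat(s["tool_rot"]),s
def down(a):
    "tool pointing down, jaw axis (tool z) at world angle a"
    z=np.array([np.cos(a),np.sin(a),0]);y=np.array([0,0,-1.]);x=np.cross(y,z)
    return R.from_matrix(np.c_[x,y,z])
def delta(p,r,base=None):
    p0,r0,s=cur()
    if base: p0,r0=base
    d=r0.inv().apply(np.array(p)-p0);w=(r0.inv()*r).as_rotvec();return np.round(np.r_[d,w],4).tolist()
def st():
    p,r,s=cur();Z=r.as_matrix();print("t",round(s["t"],2),"p",np.round(p,4),"x",np.round(Z[:,0],3),"y",np.round(Z[:,1],3),"zang",round(np.arctan2(Z[1,2],Z[0,2]),4),"q",np.round(s["q"],3),"F",np.round(s["force"],1),"gap",round(s["finger_gap"],3))
E
python3 - <<'E'
from h import *
st()
T=np.array(camera_model("wrist")["camera_from_world"]);o=-T[:3,:3].T@T[:3,3]
p,r,s=cur();print(o,r.inv().apply(o-p),r.inv().apply(-T[2,:3]))
a=np.arctan2(*r.as_matrix()[[1,0],2])
print(delta([.44,-.24,.3],r), delta([.44,-.24,.3],down(np.pi/2)), delta([.44,-.24,.3],down(-np.pi/2)))
E
```

```text
t 0.15 p [ 0.2357 -0.5783  0.2306] x [-0.926 -0.377 -0.   ] y [-0.     0.002 -1.   ] zang -1.184 q [-1.363  0.528  1.434 -0.     1.181 -0.178] F [ 1.1  0.9 -0.1] gap 1.0
[ 0.29765236 -0.55364448  0.37327441] [-0.06673351 -0.14269158  0.00033479] [2.60662612e-01 9.65429518e-01 9.21397548e-04]
[-0.3169, -0.069, -0.2363, 0.0, 0.0, 0.0] [-0.3169, -0.069, -0.2363, 0.0, -2.7548, -0.0023] [-0.3169, -0.069, -0.2363, 0.0017, 0.3868, 0.0]
```

Run:
```python
from h import *
print(delta([.4925,-.2384,.21],down(-.62)))
```

```text
[-0.3661, 0.021, -0.2179, 0.0015, -0.564, -0.0007]
```

Emit:
play_rows([
  [-0.04,0.002,-0.024,0,-0.06,0],
  [-0.08,0.004,-0.048,0,-0.12,0],
  [-0.12,0.006,-0.072,0,-0.19,0],
  [-0.16,0.009,-0.096,0,-0.25,0],
  [-0.2,0.011,-0.12,0,-0.31,0],
  [-0.24,0.014,-0.144,0,-0.37,0],
  [-0.28,0.016,-0.167,0,-0.43,0],
  [-0.32,0.018,-0.19,0,-0.5,0],
  [-0.35,0.02,-0.208,0,-0.54,0],
  [-0.366,0.021,-0.218,0.0015,-0.564,0],
  [-0.366,0.021,-0.218,0.0015,-0.564,0],
  [-0.366,0.021,-0.218,0.0015,-0.564,0],
], gripper=0.0854)

```text
t: 1.35
tcp_pos: [0.4924, -0.2387, 0.2101]
tool_rot: [0.324, -0.628, 0.629, -0.324]
force: [0.7, 0.3, -0.1]
finger_gap: 0.999
```

Run:
```python
from h import *
import pickle
st();m=camera_model("wrist");im=snapshot("wrist");pickle.dump(m,open("m1.pkl","wb"));cv2.imwrite("pics/w1.png",im[:,:,::-1]);crop(im,160,60,480,300,2.5,"w1c.png")
```

```text
t 1.35 p [ 0.4924 -0.2387  0.2101] x [-0.58  -0.814  0.001] y [ 0.    -0.001 -1.   ] zang -0.6191 q [-6.550e-01  4.500e-01  1.652e+00 -1.000e-03  1.038e+00 -3.600e-02] F [ 0.7  0.3 -0.1] gap 0.999
```

View pics/w1c.png

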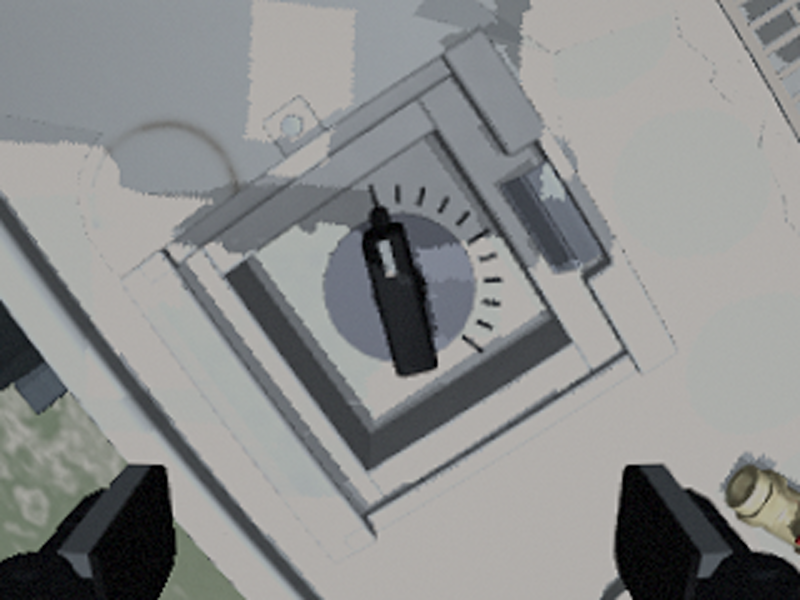

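```bash
cat > fit1.py <<'E'
from h import *
import pickle
M=pickle.load(open("m1.pkl","rb"))
w=lambda u,v:(160+u/2.5,60+v/2.5)
def pose(x,P): c,s=np.cos(x[2]),np.sin(x[2]); P=np.array(P,float).reshape(-1,3)/1000; return np.c_[x[0]+c*P[:,0]-s*P[:,1],x[1]+s*P[:,0]+c*P[:,1],P[:,2]]
ob=[((50,-50,57),w(572,341)),((-50,-50,57),w(370,468)),((50,50,57),w(432,132)),((-50,50,57),w(230,270))]
f=lambda x:(proj("wrist",pose(x,[o[0] for o in ob]),M)-np.array([o[1] for o in ob])).ravel()
r=least_squares(f,[.4925,-.2384,0]);x=r.x;print(np.round(x,4));print(np.round(r.fun.reshape(-1,2),1).tolist())
def line(im,P,col):
    P=np.array(P,float);a=np.linspace(0,1,8)[:,None]
    for i in range(len(P)-1):
        q=proj("wrist",pose(x,P[i]+a*(P[i+1]-P[i])),M);q=((q-[160,60])*2.5).astype(int)
        cv2.polylines(im,[q],False,col,1)
im=cv2.imread("pics/w1c.png")
sq=lambda x0,x1,y0,y1,z:[(x0,y0,z),(x1,y0,z),(x1,y1,z),(x0,y1,z),(x0,y0,z)]
line(im,sq(-50,50,-50,50,57),(0,0,255));line(im,sq(-83,83,-73,73,0),(0,255,0));line(im,sq(-82,-60,-73,73,72),(255,0,0));line(im,sq(66,83,-73,73,72),(255,0,255));line(im,sq(-50,50,-50,50,12),(0,255,255))
cv2.imwrite("pics/w1o.png",im)
for e in((378,213),(415,373),(385,255),(380,240)):
    p=unproj("wrist",w(*e),.052,M);print(p)
p=unproj("wrist",w(380,222),.052,M)-unproj("wrist",w(415,373),.052,M);a=np.arctan2(p[1],p[0]);print("bar ang",a,"k",1.25-(a-x[2]))
E
python3 fit1.py
```

```text
[ 0.4982 -0.2375 -0.0249]
[[0.7, -0.3], [-0.7, 0.9], [2.1, -1.8], [-2.3, 1.5]]
[ 0.51182542 -0.20283405  0.052     ]
[ 0.48632167 -0.26411569  0.052     ]
[ 0.50442866 -0.21786727  0.052     ]
[ 0.5062867  -0.21190989  0.052     ]
bar ang 1.176994607587479 k 0.04807421085797059
```

View pics/w1o.png

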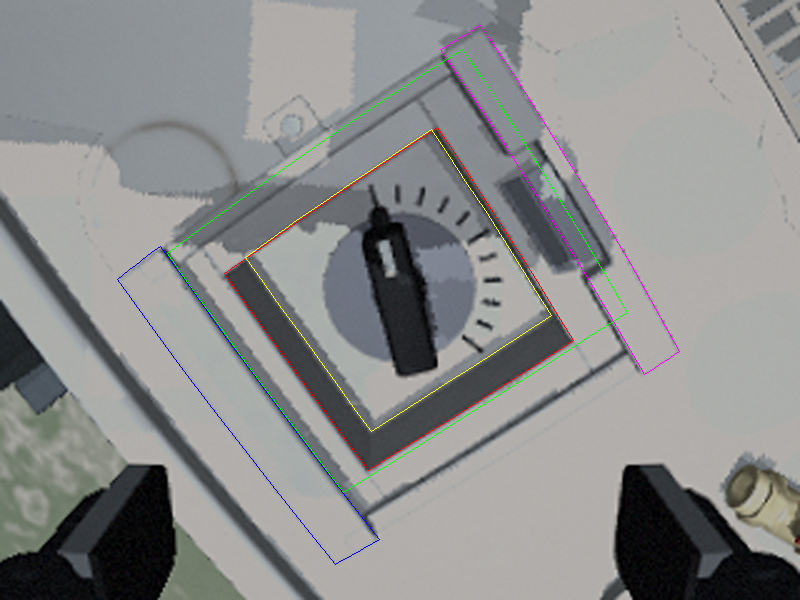

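Run:
```python
from h import *
print(delta([.4982,-.2375,.12],down(-.406)),delta([.4982,-.2375,.026],down(-.406)))
```

```text
[-0.0051, 0.0902, 0.0037, -0.0011, -0.2143, 0.001] [-0.0052, 0.1842, 0.0036, -0.0011, -0.2143, 0.001]
```

Emit:
play_rows([
  [-0.003,0.03,0.002,-0.001,-0.1,0.001],
  [-0.005,0.06,0.0036,-0.001,-0.214,0.001],
  [-0.005,0.08,0.0036,-0.001,-0.214,0.001],
  [-0.005,0.1,0.0036,-0.001,-0.214,0.001],
  [-0.005,0.12,0.0036,-0.001,-0.214,0.001],
  [-0.005,0.14,0.0036,-0.001,-0.214,0.001],
  [-0.005,0.155,0.0036,-0.001,-0.214,0.001],
  [-0.005,0.17,0.0036,-0.001,-0.214,0.001],
  [-0.005,0.18,0.0036,-0.001,-0.214,0.001],
  [-0.005,0.184,0.0036,-0.001,-0.214,0.001],
  [-0.005,0.184,0.0036,-0.001,-0.214,0.001],
], gripper=0.045)

```text
t: 2.5
tcp_pos: [0.4981, -0.2376, 0.026]
tool_rot: [-0.389, 0.591, -0.591, 0.389]
force: [-0.4, 0.1, 0.1]
finger_gap: 0.526
```

Emit:
play_rows([
  [0,0,0,0,0,0],
  [0,0,0,0,0,0],
  [0,0,0,0,0,0],
  [0,0,0,0,0,0],
  [0,0,0,0,0,0],
  [0,0,0,0,0,0],
], gripper=0.0, force=60)

```text
t: 3.1
tcp_pos: [0.4967, -0.2361, 0.0271]
tool_rot: [-0.39, 0.591, -0.589, 0.389]
force: [-5.9, 0.6, 5.9]
finger_gap: 0.2
```

Run:
```python
from h import *
st();im=snapshot("wrist");crop(im,160,100,480,340,2.5,"w2.png")
```

```text
t 3.1 p [ 0.4967 -0.2361  0.0271] x [-0.394 -0.919 -0.   ] y [-0.003  0.002 -1.   ] zang -0.4048 q [-6.47e-01  7.45e-01  1.76e+00 -1.00e-03  6.40e-01 -2.41e-01] F [-5.9  0.6  5.9] gap 0.2
```

View pics/w2.png

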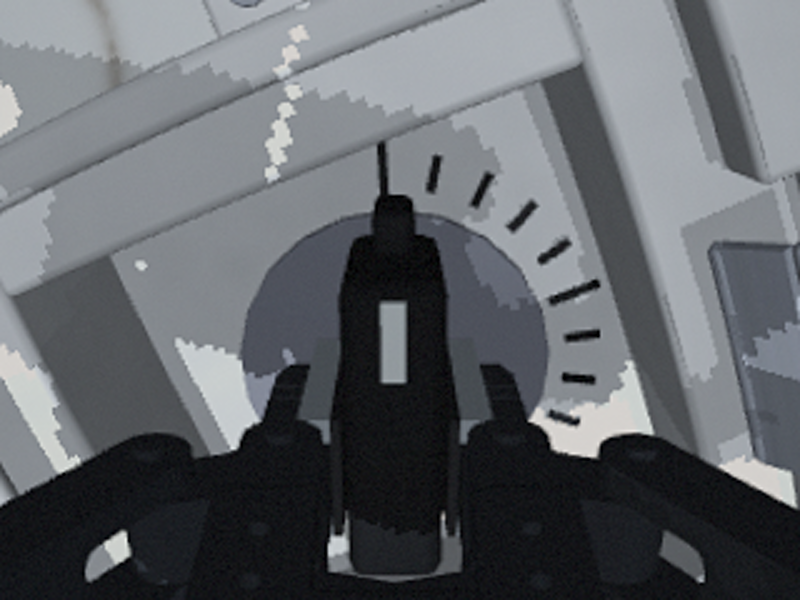

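Emit:
play_rows([
  [0,-0.001,-0.002,0,0.1,0],
  [0,-0.001,-0.002,0,0.24,0],
  [0,-0.001,-0.002,0,0.38,0],
  [0,-0.001,-0.002,0,0.52,0],
  [0,-0.001,-0.002,0,0.66,0],
  [0,-0.001,-0.002,0,0.8,0],
  [0,-0.001,-0.002,0,0.94,0],
  [0,-0.001,-0.002,0,1.08,0],
  [0,-0.001,-0.002,0,1.22,0],
  [0,-0.001,-0.002,0,1.36,0],
  [0,-0.001,-0.002,0,1.5,0],
  [0,-0.001,-0.002,0,1.6,0],
])

```text
t: 4.35
tcp_pos: [0.4972, -0.2374, 0.0272]
tool_rot: [-0.155, -0.69, 0.691, 0.153]
force: [-0.8, -3.8, -6.0]
finger_gap: 0.2
```

Run:
```python
from h import *
st()
```

```text
t 4.35 p [ 0.4972 -0.2374  0.0272] x [-0.905  0.425 -0.003] y [ 0.002 -0.002 -1.   ] zang -2.0095 q [-6.480e-01  7.440e-01  1.762e+00 -1.000e-03  6.330e-01  1.362e+00] F [-0.8 -3.8 -6. ] gap 0.2
```

Emit:
play_rows([
  [0,0,0,0,0.13,0],
  [0,0,0,0,0.27,0],
  [0,0,0,0,0.41,0],
  [0,0,0,0,0.55,0],
  [0,0,0,0,0.68,0],
  [0,0,0,0,0.76,0],
  [0,0,0,0,0.81,0],
  [0,0,0,0,0.84,0],
  [0,0,0,0,0.84,0],
])

```text
t: 5.25
tcp_pos: [0.4967, -0.2379, 0.0272]
tool_rot: [-0.422, -0.568, 0.569, 0.42]
force: [-3.6, -4.5, -5.3]
finger_gap: 0.194
```

Run:
```python
from h import *
st();print(sense()["ft_torque"],sense()["tau"]);im=snapshot("wrist");crop(im,160,100,480,340,2.5,"w3.png")
```

```text
t 5.25 p [ 0.4967 -0.2379  0.0272] x [-0.292  0.957 -0.003] y [ 0.001 -0.002 -1.   ] zang -2.8456 q [-6.490e-01  7.440e-01  1.762e+00 -2.000e-03  6.330e-01  2.198e+00] F [-3.6 -4.5 -5.3] gap 0.194
[-0.89560774  0.4209556  -0.07418869] [ 3.60351384e+00 -4.60103703e+01 -7.89948910e+00  9.52267461e-01
  2.98028346e-01 -2.33667274e-02]
```

View pics/w3.png

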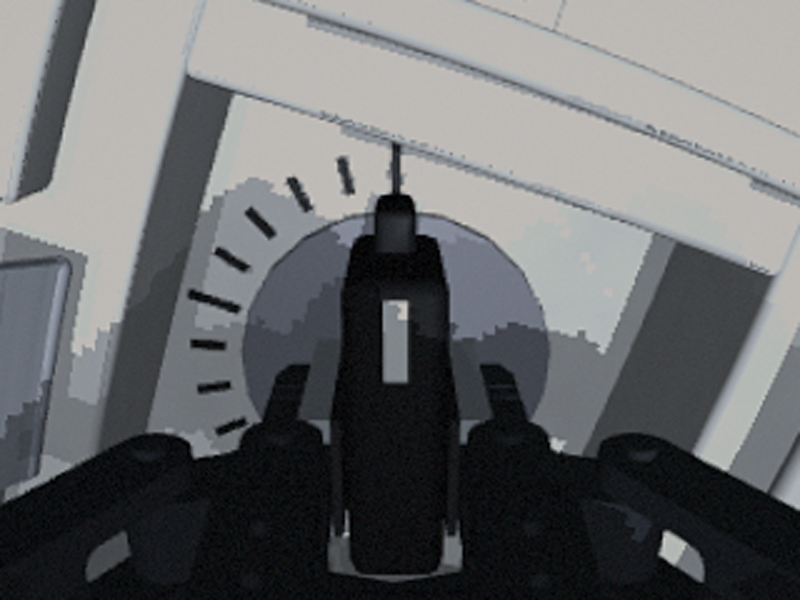

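Emit:
play_rows([
  [0,0,0,0,0.03,0],
  [0,0,0,0,0.06,0],
  [0,0,0,0,0.1,0],
  [0,0,0,0,0.1,0],
  [0,0,0,0,0.1,0],
])

```text
t: 5.8
tcp_pos: [0.4966, -0.238, 0.0273]
tool_rot: [-0.446, -0.548, 0.551, 0.444]
force: [-1.7, -4.3, -5.5]
finger_gap: 0.196
```

Run:
```python
from h import *
st();print(sense()["ft_torque"],sense()["tau"])
```

```text
t 5.8 p [ 0.4966 -0.238   0.0273] x [-0.207  0.978 -0.004] y [-0.    -0.005 -1.   ] zang -2.9333 q [-0.648  0.744  1.762 -0.007  0.633  2.291] F [-1.7 -4.3 -5.5] gap 0.196
[-0.89084649  0.33367205  2.34215116] [  1.05527546 -45.98629117  -7.63345957   2.849527     0.43536035
   2.34756477]
```

Emit:
play_rows([
  [0,0,0,0,-0.03,0],
  [0,0,0,0,-0.05,0],
  [0,0,0,0,-0.05,0],
])

```text
t: 6.1
tcp_pos: [0.4967, -0.2379, 0.0272]
tool_rot: [-0.434, -0.558, 0.56, 0.432]
force: [-2.8, -6.3, -5.6]
finger_gap: 0.199
```

Emit:
play_rows([
  [0,0,0,0,0,0],
  [0,0,0,0,0,0],
  [0,0,0,0,0,0],
  [0,0,0,0,0,0],
  [0,-0.02,0,0,0,0],
  [0,-0.06,0,0,0,0],
  [0,-0.11,0,0,0,0],
  [0,-0.16,0,0,0,0],
  [0,-0.2,0,0,0,0],
], gripper=0.045)

```text
t: 7.0
tcp_pos: [0.4971, -0.2363, 0.2305]
tool_rot: [0.436, 0.558, -0.557, -0.434]
force: [0.9, -0.4, -0.8]
finger_gap: 0.528
```

Run:
```python
from h import *
st();im=snapshot("wrist");crop(im,160,60,480,300,2.5,"w4.png")
p,r,s=cur();P1=np.array([.5,-.0,.25]);P2=np.array([.5,.224,.21])
print(delta(P1,down(-1.5)));print(delta(P2,down(-.22),(P1,down(-1.5))))
```

```text
t 7.0 p [ 0.4971 -0.2363  0.2305] x [-0.243  0.97  -0.002] y [ 0.003 -0.001 -1.   ] zang -2.8963 q [-6.470e-01  4.270e-01  1.625e+00  1.000e-03  1.087e+00  2.248e+00] F [ 0.9 -0.4 -0.8] gap 0.528
[0.2312, -0.0153, -0.0579, 0.0007, -1.3958, -0.017]
[-0.0158, 0.04, -0.2234, 0.0, -1.28, 0.0]
```

View pics/w4.png

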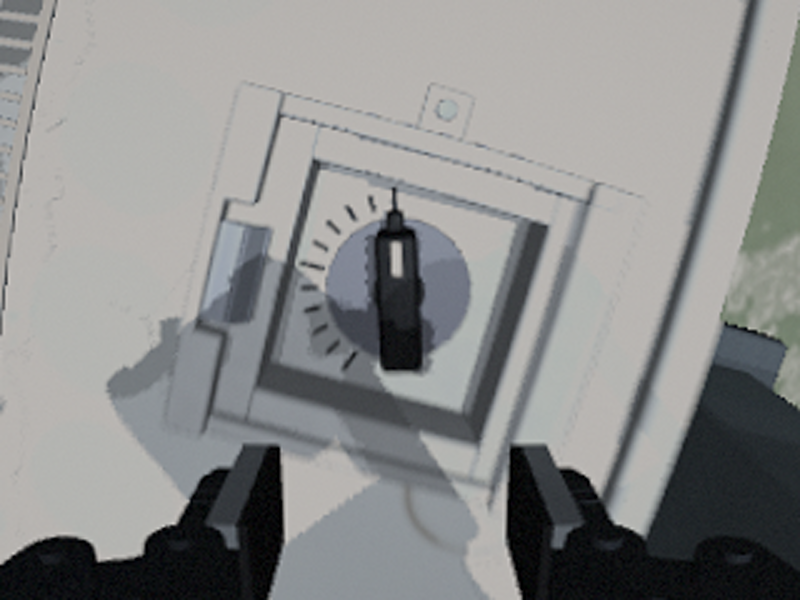

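Run:
```python
from h import *
M=camera_model("wrist")
w=lambda u,v:(160+u/2.5,60+v/2.5)
def pose(x,P): c,s=np.cos(x[2]),np.sin(x[2]); P=np.array(P,float).reshape(-1,3)/1000; return np.c_[x[0]+c*P[:,0]-s*P[:,1],x[1]+s*P[:,0]+c*P[:,1],P[:,2]]
ob=[((50,-50,57),w(316,160)),((-50,-50,57),w(548,226)),((-50,50,57),w(473,442)),((50,50,57),w(259,385))]
f=lambda x:(proj("wrist",pose(x,[o[0] for o in ob]),M)-np.array([o[1] for o in ob])).ravel()
r=least_squares(f,[.4925,-.2384,0]);x=r.x;print(np.round(x,4));print(np.round(r.fun.reshape(-1,2),1).tolist())
p=unproj("wrist",w(396,225),.052,M)-unproj("wrist",w(402,370),.052,M);a=np.arctan2(p[1],p[0]);print("k",1.25-(a-x[2]))
im=cv2.imread("pics/w4.png")
def line(P,col):
    P=np.array(P,float);a=np.linspace(0,1,8)[:,None]
    for i in range(len(P)-1):
        q=proj("wrist",pose(x,P[i]+a*(P[i+1]-P[i])),M);q=((q-[160,60])*2.5).astype(int)
        cv2.polylines(im,[q],False,col,1)
sq=lambda x0,x1,y0,y1,z:[(x0,y0,z),(x1,y0,z),(x1,y1,z),(x0,y1,z),(x0,y0,z)]
line(sq(-50,50,-50,50,57),(0,0,255));line(sq(-82,-60,-73,73,72),(255,0,0));line(sq(66,83,-73,73,72),(255,0,255));line(sq(-50,50,-50,50,12),(0,255,255))
cv2.imwrite("pics/w4o.png",im)
```

```text
[ 0.5012 -0.2394 -0.0312]
[[0.1, 0.2], [-1.0, 0.5], [1.0, 0.1], [-0.1, -0.9]]
k 2.5008117243688814
```

View pics/w4o.png

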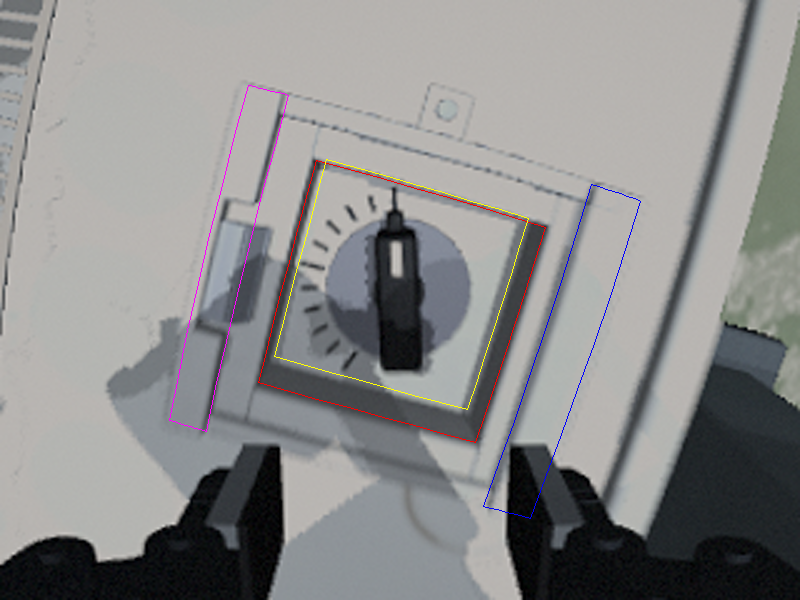

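Emit:
play_rows([
  [0.01,-0.002,-0.005,0,-0.12,0],
  [0.03,-0.004,-0.01,0,-0.26,0],
  [0.055,-0.006,-0.015,0,-0.4,-0.005],
  [0.08,-0.008,-0.02,0,-0.54,-0.007],
  [0.105,-0.01,-0.026,0,-0.68,-0.008],
  [0.13,-0.012,-0.032,0,-0.82,-0.01],
  [0.155,-0.014,-0.038,0,-0.96,-0.012],
  [0.18,-0.015,-0.044,0,-1.1,-0.014],
  [0.205,-0.015,-0.05,0,-1.24,-0.015],
  [0.231,-0.015,-0.058,0,-1.38,-0.017],
], gripper=0.06)

```text
t: 8.05
tcp_pos: [0.4962, 0.0031, 0.2423]
tool_rot: [-0.025, 0.71, -0.703, 0.017]
force: [1.0, -0.0, -0.1]
finger_gap: 0.705
```

Run:
```python
from h import *
st();print(delta([.5,.224,.21],down(-.22)))
```

```text
t 8.05 p [0.4962 0.0031 0.2423] x [-0.998 -0.06   0.012] y [-0.012  0.01  -1.   ] zang -1.5109 q [-0.224  0.345  1.728  0.008  1.083  1.283] F [ 1.  -0.  -0.1] gap 0.705
[-0.0174, 0.0345, -0.2199, 0.0166, -1.2908, 0.003]
```

Emit:
play_rows([
  [-0.001,0.003,-0.02,0.002,-0.14,0],
  [-0.003,0.006,-0.045,0.004,-0.28,0],
  [-0.005,0.009,-0.07,0.006,-0.42,0],
  [-0.007,0.012,-0.095,0.008,-0.56,0],
  [-0.009,0.016,-0.12,0.01,-0.7,0],
  [-0.011,0.02,-0.145,0.012,-0.84,0],
  [-0.013,0.024,-0.17,0.014,-0.98,0],
  [-0.015,0.03,-0.195,0.016,-1.12,0],
  [-0.017,0.0345,-0.21,0.0166,-1.24,0.003],
  [-0.0174,0.0345,-0.22,0.0166,-1.29,0.003],
  [-0.0174,0.0345,-0.22,0.0166,-1.29,0.003],
])

```text
t: 9.15
tcp_pos: [0.501, 0.2241, 0.2096]
tool_rot: [-0.441, 0.553, -0.553, 0.441]
force: [-0.3, 0.1, -0.4]
finger_gap: 0.706
```

Run:
```python
from h import *
import pickle
st();m=camera_model("wrist");im=snapshot("wrist");pickle.dump(m,open("m2.pkl","wb"));crop(im,160,60,480,300,2.5,"w5.png")
```

```text
t 9.15 p [0.501  0.2241 0.2096] x [-0.222 -0.975  0.   ] y [-0. -0. -1.] zang -0.2243 q [0.217 0.453 1.648 0.    1.041 0.441] F [-0.3  0.1 -0.4] gap 0.706
```

View pics/w5.png

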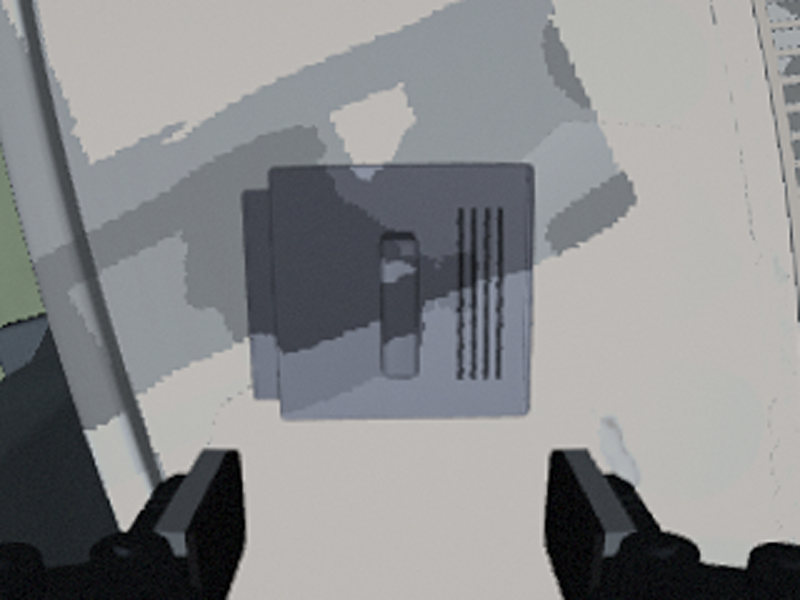

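Run:
```python
from h import *
import pickle
M=pickle.load(open("m2.pkl","rb"))
w=lambda u,v:(160+u/2.5,60+v/2.5)
def pose(x,P): c,s=np.cos(x[2]),np.sin(x[2]); P=np.array(P,float).reshape(-1,3)/1000; return np.c_[x[0]+c*P[:,0]-s*P[:,1],x[1]+s*P[:,0]+c*P[:,1],P[:,2]]
ob=[((-58,60,6),w(269,167)),((62,60,6),w(534,163)),((62,-60,6),w(529,415)),((-58,-60,6),w(281,419)),((-8,30,38),w(380,232)),((8,30,38),w(418,232)),((8,-30,38),w(419,379)),((-8,-30,38),w(383,379))]
f=lambda x:(proj("wrist",pose(x,[o[0] for o in ob]),M)-np.array([o[1] for o in ob])).ravel()
r=least_squares(f,[.5,.224,-.22]);x=r.x;print(np.round(x,4));print(np.round(r.fun.reshape(-1,2),1).tolist())
```

```text
[ 0.5045  0.223  -0.2075]
[[-0.6, -0.9], [0.7, -0.8], [0.5, -0.0], [-0.4, -0.0], [-0.3, 1.7], [0.2, 1.5], [0.3, -0.9], [-0.4, -0.7]]
```

Run:
```python
from h import *
print(delta([.503,.2233,.011],down(-.2075)))
```

```text
[-0.0005, 0.1987, 0.0018, 0.0002, -0.0183, 0.0006]
```

Emit:
play_rows([
  [0,0.04,0.001,0,-0.018,0],
  [-0.0005,0.08,0.002,0,-0.018,0],
  [-0.0005,0.12,0.002,0,-0.018,0],
  [-0.0005,0.15,0.002,0,-0.018,0],
  [-0.0005,0.17,0.002,0,-0.018,0],
  [-0.0005,0.185,0.002,0,-0.018,0],
  [-0.0005,0.195,0.002,0,-0.018,0],
  [-0.0005,0.1985,0.002,0,-0.018,0],
  [-0.0005,0.1985,0.002,0,-0.018,0],
], gripper=0.05)

```text
t: 10.1
tcp_pos: [0.5038, 0.2224, 0.0114]
tool_rot: [0.445, -0.549, 0.55, -0.445]
force: [-0.6, -0.2, 0.7]
finger_gap: 0.582
```

Emit:
play_rows([
  [0,0,0,0,0,0],
  [0,0,0,0,0,0],
  [0,0,0,0,0,0],
  [0,0,0,0,0,0],
  [0,0,0,0,0,0],
  [0,0,0,0,0,0],
  [0,0,0,0,0,0],
], gripper=0.0, force=60)

```text
t: 10.8
tcp_pos: [0.504, 0.2229, 0.0124]
tool_rot: [0.445, -0.549, 0.55, -0.446]
force: [-1.2, 0.1, 5.9]
finger_gap: 0.174
```

Run:
```python
from h import *
st();im=snapshot("wrist");crop(im,160,100,480,340,2.5,"w6.png")
```

```text
t 10.8 p [0.504  0.2229 0.0124] x [-0.206 -0.978 -0.   ] y [ 0.001 -0.    -1.   ] zang -0.2079 q [ 2.140e-01  7.710e-01  1.764e+00 -1.000e-03  6.060e-01  4.220e-01] F [-1.2  0.1  5.9] gap 0.174
```

View pics/w6.png

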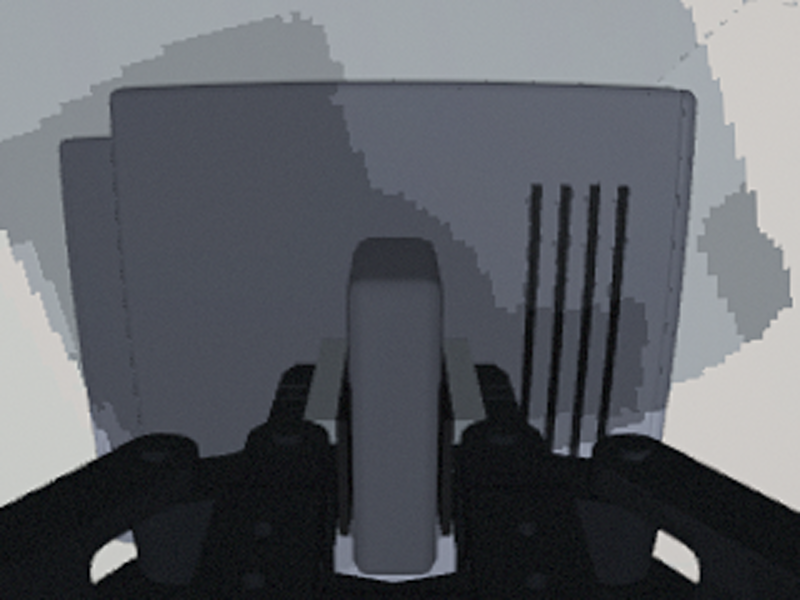

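```bash
cat >> h.py <<'E'
BOX=np.array([.4965,-.2371]);YAW=-.028;H=.0124
def covertool(lipx,lipz,phi,y=0,box=None,yaw=None):
    "tool pose with the lip tip centre at box (lipx,y,lipz), rear raised phi"
    b=BOX if box is None else box;a=YAW if yaw is None else yaw
    Rb=R.from_euler("z",a);Rc=Rb*R.from_euler("y",-phi)
    lip=np.r_[b,0]+Rb.apply([lipx,y,lipz])
    o=lip-Rc.apply([-.071,0,.002])
    C=Rc.as_matrix();T=R.from_matrix(np.c_[-C[:,1],-C[:,2],C[:,0]])
    return o+H*C[:,2],T
def where(box=None,yaw=None):
    b=BOX if box is None else box;a=YAW if yaw is None else yaw
    p,r,s=cur();Cm=r.as_matrix();C=np.c_[Cm[:,2],-Cm[:,0],-Cm[:,1]];o=p-H*C[:,2]
    Rb=R.from_euler("z",a).inv();f=lambda v:np.round(1000*Rb.apply(o+C@np.array(v)-np.r_[b,0]),1)
    print("lip",f([-.071,0,.002]),"rear",f([.062,0,.003]),"yaw",round(np.arctan2(C[1,0],C[0,0])-a,4),"pitch",round(np.arcsin(C[2,0]),4))
E
python3 - <<'E'
from h import *
P,T=covertool(-.045,.1,.244);print(P)
print(delta(P,T)); p,r,s=cur();print(r.inv().apply([0,0,.14]))
E
```

```text
[ 0.51787606 -0.23769869  0.12724456]
[0.4479, -0.1147, 0.1088, 0.242, -0.179, 0.022]
[-1.04309458e-05 -1.39999881e-01  1.82401964e-04]
```

Emit:
play_rows([
  [0,-0.01,0,0,0,0],
  [0,-0.04,0,0,0,0],
  [0,-0.08,0,0,0,0],
  [0,-0.12,0,0,0,0],
  [0.02,-0.135,0.005,0.02,0,0],
  [0.05,-0.135,0.012,0.04,-0.02,0.002],
  [0.09,-0.135,0.022,0.06,-0.04,0.005],
  [0.13,-0.135,0.032,0.08,-0.06,0.008],
  [0.17,-0.135,0.042,0.1,-0.08,0.01],
  [0.21,-0.135,0.052,0.12,-0.1,0.012],
  [0.25,-0.135,0.062,0.14,-0.12,0.014],
  [0.29,-0.135,0.072,0.16,-0.14,0.016],
])

```text
t: 12.05
tcp_pos: [0.5136, -0.0772, 0.1468]
tool_rot: [0.442, -0.474, 0.555, -0.521]
force: [1.5, 0.3, -2.0]
finger_gap: 0.178
```

Run:
```python
from h import *
st();P,T=covertool(-.045,.1,.244);print(delta(P,T));where()
```

```text
t 12.05 p [ 0.5136 -0.0772  0.1468] x [-0.066 -0.998 -0.004] y [ 0.16  -0.007 -0.987] zang -0.0668 q [-0.397  0.468  1.896  0.095  0.629 -0.404] F [ 1.5  0.3 -2. ] gap 0.178
[0.1599, 0.0211, 0.0117, 0.083, -0.0382, 0.0036]
lip [-55.8 163.  125.2] rear [ 75.2 157.9 147.5] yaw -0.0388 pitch 0.1609
```

Emit:
play_rows([
  [0.035,0.003,0.003,0.015,-0.01,0],
  [0.07,0.006,0.006,0.035,-0.02,0],
  [0.105,0.01,0.008,0.055,-0.03,0.002],
  [0.135,0.015,0.01,0.07,-0.035,0.003],
  [0.153,0.02,0.0117,0.08,-0.038,0.0036],
  [0.16,0.021,0.0117,0.083,-0.038,0.0036],
  [0.16,0.021,0.0117,0.083,-0.038,0.0036],
])

```text
t: 12.75
tcp_pos: [0.5178, -0.2368, 0.1269]
tool_rot: [0.429, -0.443, 0.565, -0.548]
force: [0.8, -0.1, -1.6]
finger_gap: 0.172
```

Run:
```python
from h import *
st();where()
for n in("wrist","side","scene"):
    im=snapshot(n)
    if n=="wrist":crop(im,100,60,540,390,1.8,"w7.png")
    elif n=="side":crop(im,285,120,385,210,8,"d7.png")
    else: crop(im,330,160,430,250,6,"s7.png")
```

```text
t 12.75 p [ 0.5178 -0.2368  0.1269] x [-0.031 -1.    -0.001] y [ 0.24  -0.007 -0.971] zang -0.0309 q [-0.706  0.544  1.836  0.276  0.588 -0.892] F [ 0.8 -0.1 -1.6] gap 0.172
lip [-45.1   1.1  99.7] rear [ 83.8   0.7 132.7] yaw -0.0029 pitch 0.243
```

View pics/w7.png

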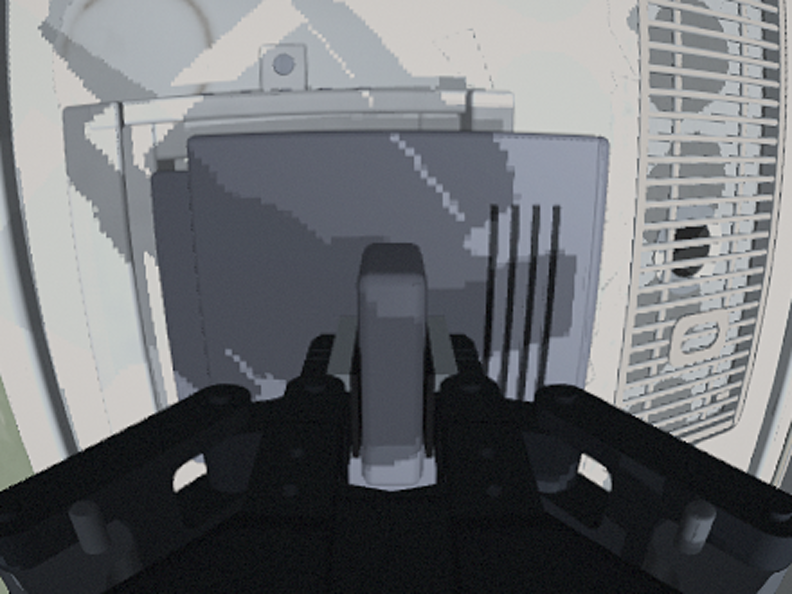

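View pics/d7.png

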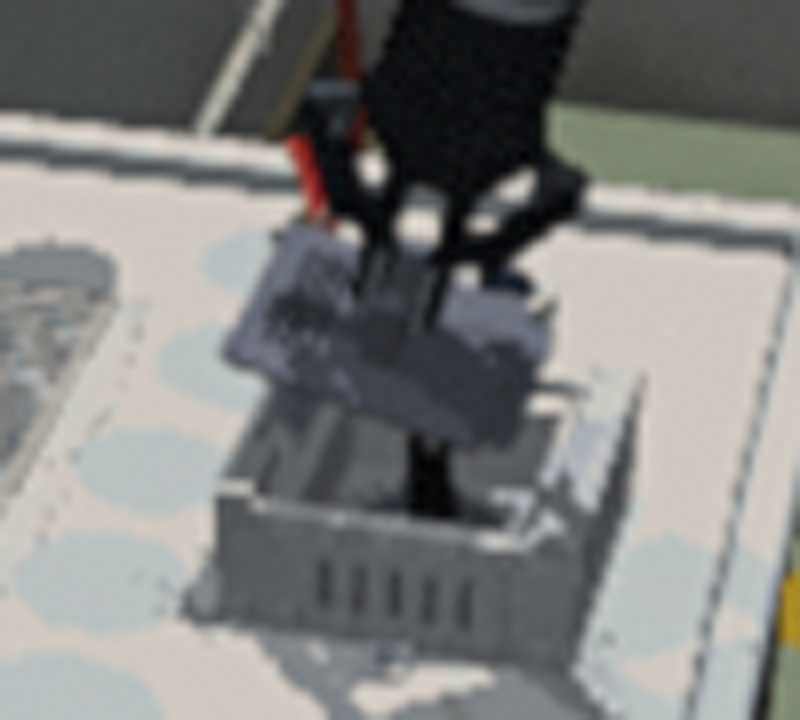

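View pics/s7.png

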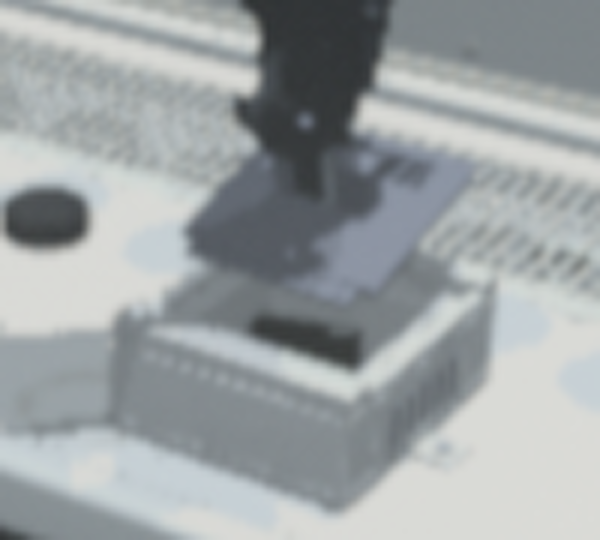

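```bash
cat > ov.py <<'E'
from h import *
import sys
def overlay(name,out,x0,y0,k,kk):
    M=camera_model("wrist");im=cv2.imread("pics/"+name)
    p,r,s=cur();Cm=r.as_matrix();C=np.c_[Cm[:,2],-Cm[:,0],-Cm[:,1]];o=p-H*C[:,2]
    Rb=R.from_euler("z",YAW).as_matrix();B=np.r_[BOX,0]
    def line(P,A,t,col):
        P=np.array(P,float)/1000;a=np.linspace(0,1,10)[:,None]
        for i in range(len(P)-1):
            q=proj("wrist",(P[i]+a*(P[i+1]-P[i]))@A.T+t,M);q=((q-[x0,y0])*k).astype(int)
            cv2.polylines(im,[q],False,col,1)
    sq=lambda x0,x1,y0,y1,z:[(x0,y0,z),(x1,y0,z),(x1,y1,z),(x0,y1,z),(x0,y0,z)]
    line(sq(-82,-60,-73,73,72),Rb,B,(255,0,0));line(sq(66,83,-73,73,72),Rb,B,(255,0,255));line([(-60,64,65),(66,64,65)],Rb,B,(0,255,255))
    line(sq(-58,62,-60,60,6),C,o,(0,0,255));line(sq(-71,-58,-50,50,4),C,o,(0,255,0));line(sq(-8,8,-30,30,38),C,o,(0,165,255))
    cv2.imwrite("pics/"+out,im)
E
python3 -c "
from ov import *
overlay('w7.png','w7o.png',100,60,1.8,0)"
```

```text
(no output)
```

View pics/w7o.png

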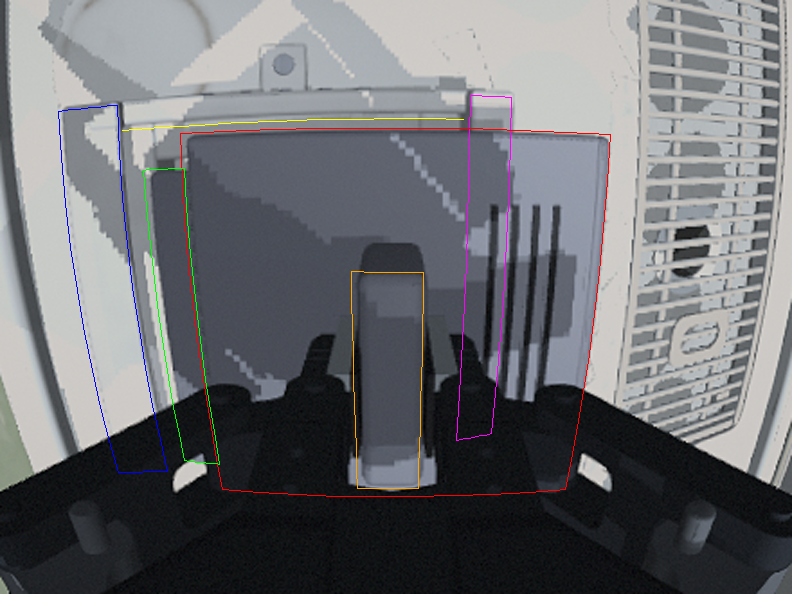

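Run:
```python
from h import *
for a in((-.053,.075),(-.053,.061)):
    P,T=covertool(*a,.244);print(delta(P,T))
```

```text
[0.0029, 0.0222, -0.0138, 0.0012, -0.0003, -0.0011]
[0.0029, 0.0358, -0.0171, 0.0012, -0.0003, -0.0011]
```

Run:
```python
from h import *
st();where()
P,T=covertool(-.053,.061,.244);print(P,delta(P,T))
```

```text
t 12.9 p [ 0.518  -0.2348  0.1271] x [-0.028 -1.    -0.001] y [ 0.24  -0.006 -0.971] zang -0.0283 q [-0.703  0.543  1.837  0.276  0.588 -0.892] F [-0.1  0.3 -2.1] gap 0.176
lip [-45.    2.9 100. ] rear [ 83.9   2.9 132.9] yaw -0.0003 pitch 0.2428
[ 0.5098792  -0.23747472  0.08824456] [0.0029, 0.0358, -0.0171, 0.0012, -0.0003, -0.0011]
```

Emit:
play_rows([
  [0.001,0.008,-0.005,0,0,0],
  [0.003,0.016,-0.011,0.001,0,-0.001],
  [0.003,0.022,-0.014,0.001,0,-0.001],
  [0.003,0.022,-0.014,0.001,0,-0.001],
  [0.003,0.022,-0.014,0.001,0,-0.001],
  [0.003,0.022,-0.014,0.001,0,-0.001],
])

```text
t: 13.5
tcp_pos: [0.5102, -0.2393, 0.1024]
tool_rot: [0.429, -0.441, 0.566, -0.549]
force: [-0.1, 0.5, -2.3]
finger_gap: 0.17
```

Run:
```python
from ov import *
st();where();im=snapshot("wrist");crop(im,100,60,540,390,1.8,"w8.png");overlay("w8.png","w8o.png",100,60,1.8,0);where()
```

```text
t 13.5 p [ 0.5102 -0.2393  0.1024] x [-0.03  -1.     0.001] y [ 0.243 -0.008 -0.97 ] zang -0.0293 q [-0.72   0.584  1.867  0.314  0.521 -0.95 ] F [-0.1  0.5 -2.3] gap 0.17
lip [-52.6  -1.7  75.1] rear [ 76.2  -1.9 108.3] yaw -0.0013 pitch 0.2451
lip [-52.5  -1.8  75.2] rear [ 76.3  -2.  108.5] yaw -0.0012 pitch 0.2453
```

View pics/w8o.png

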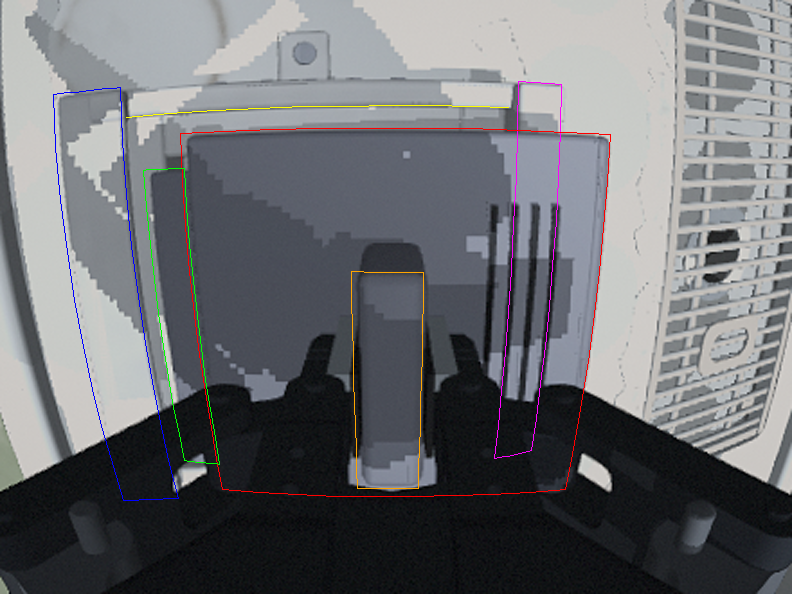

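Emit:
play_rows([
  [0,0,0,0,0,0],
  [0,0,0,0,0,0],
  [0,0,0,0,0,0],
  [0,0,0,0,0,0],
])

```text
t: 13.95
tcp_pos: [0.51, -0.2392, 0.1024]
tool_rot: [0.429, -0.441, 0.566, -0.549]
force: [0.6, 0.4, -2.6]
finger_gap: 0.173
```

Run:
```python
from ov import *
st();where();P,T=covertool(-.053,.061,.244);print(P,delta(P,T))
im=cv2.imread("pics/w8o.png");cv2.imwrite("pics/w8z.png",cv2.resize(im[70:190,40:640],None,fx=1.33,fy=4))
```

```text
t 13.95 p [ 0.51   -0.2392  0.1024] x [-0.029 -1.     0.001] y [ 0.242 -0.008 -0.97 ] zang -0.0292 q [-0.72   0.584  1.868  0.314  0.521 -0.951] F [ 0.6  0.4 -2.6] gap 0.173
lip [-52.8  -1.6  75.1] rear [ 76.   -1.8 108.3] yaw -0.0012 pitch 0.2449
[ 0.5098792  -0.23747472  0.08824456] [-0.0017, 0.0137, -0.0036, -0.0009, -0.0012, 0.0013]
```

View pics/w8z.png

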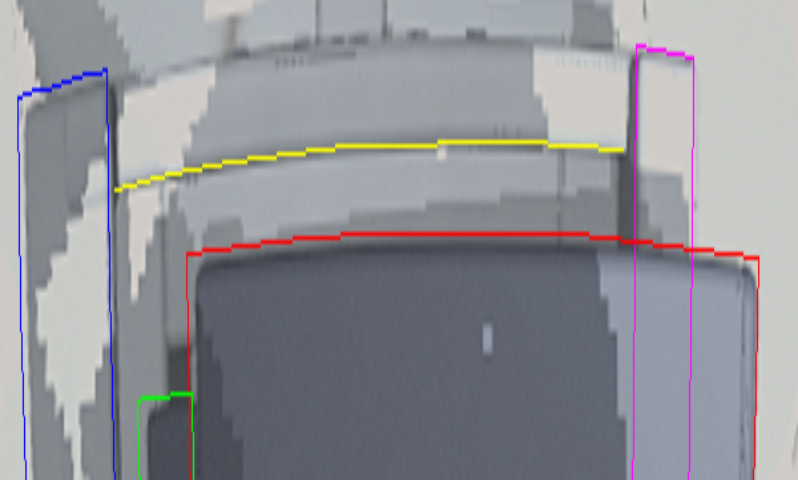

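Emit:
play_rows([
  [-0.001,0.005,-0.001,0,0,0.001],
  [-0.0017,0.01,-0.0025,-0.001,-0.001,0.001],
  [-0.0017,0.0137,-0.0036,-0.001,-0.001,0.001],
  [-0.0017,0.0137,-0.0036,-0.001,-0.001,0.001],
  [-0.0017,0.0137,-0.0036,-0.001,-0.001,0.001],
  [-0.0017,0.0137,-0.0036,-0.001,-0.001,0.001],
])

```text
t: 14.55
tcp_pos: [0.5099, -0.2375, 0.0881]
tool_rot: [0.429, -0.442, 0.565, -0.549]
force: [0.9, -0.1, -2.7]
finger_gap: 0.169
```

Run:
```python
from ov import *
st();where();P,T=covertool(-.068,.061,.244);print(P,delta(P,T))
im=snapshot("side");crop(im,285,120,385,210,8,"d9.png");im=snapshot("scene"); crop(im,335,170,425,250,8,"s9.png")
```

```text
t 14.55 p [ 0.5099 -0.2375  0.0881] x [-0.028 -1.     0.   ] y [ 0.241 -0.007 -0.97 ] zang -0.0283 q [-0.718  0.61   1.876  0.333  0.488 -0.971] F [ 0.9 -0.1 -2.7] gap 0.169
lip [-52.9  -0.   60.9] rear [75.9 -0.1 94. ] yaw -0.0003 pitch 0.2439
[ 0.49488508 -0.23705477  0.08824456] [-0.0, -0.0037, -0.0146, 0.0001, -0.0003, 0.0003]
```

View pics/d9.png

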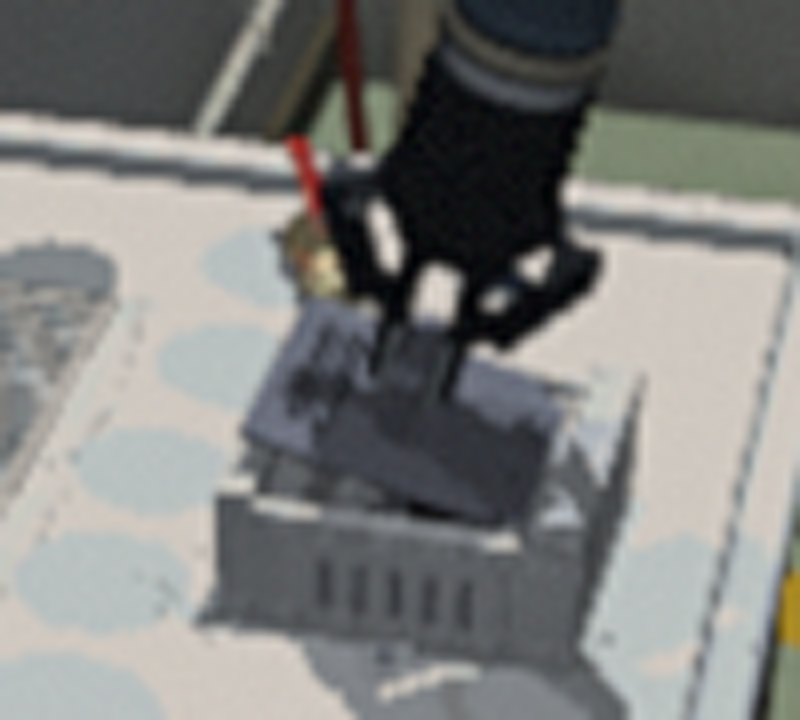

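View pics/s9.png

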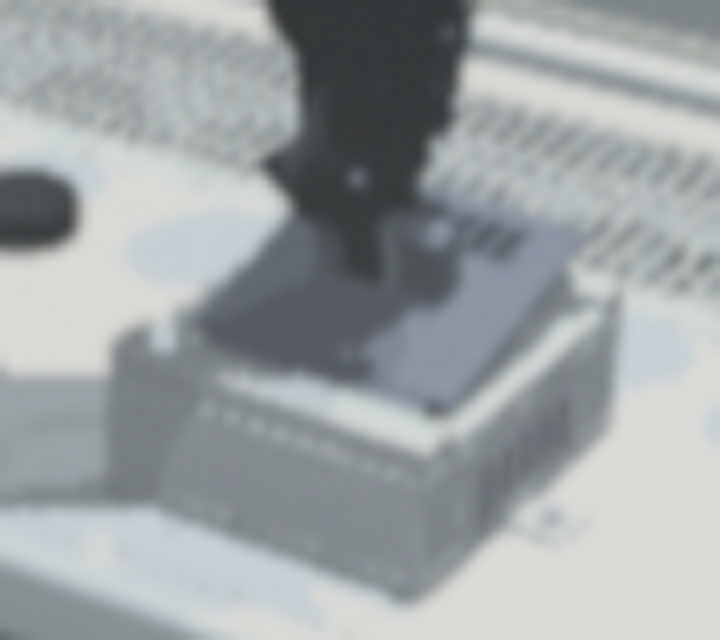

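Emit:
play_rows([
  [0,-0.0007,-0.003,0,0,0],
  [0,-0.0015,-0.006,0,0,0],
  [0,-0.0022,-0.009,0,0,0],
  [0,-0.003,-0.012,0,0,0],
  [0,-0.0037,-0.0146,0,0,0],
  [0,-0.0037,-0.0146,0,0,0],
  [0,-0.0037,-0.0146,0,0,0],
])

```text
t: 15.35
tcp_pos: [0.4948, -0.2372, 0.0883]
tool_rot: [0.429, -0.442, 0.565, -0.549]
force: [0.0, -0.3, -1.6]
finger_gap: 0.176
```

Run:
```python
from ov import *
st();where();P,T=covertool(-.071,.061,.244);print(P,delta(P,T))
im=snapshot("wrist");crop(im,100,60,540,390,1.8,"w10.png")
```

```text
t 15.35 p [ 0.4948 -0.2372  0.0883] x [-0.029 -1.     0.   ] y [ 0.241 -0.007 -0.97 ] zang -0.0285 q [-0.738  0.6    1.91   0.354  0.471 -1.013] F [ 0.  -0.3 -1.6] gap 0.176
lip [-68.1  -0.1  61. ] rear [60.7 -0.1 94.1] yaw -0.0005 pitch 0.2439
[ 0.49188625 -0.23697078  0.08824456] [-0.0001, -0.0007, -0.0028, 0.0001, -0.0005, 0.0004]
```

View pics/w10.png

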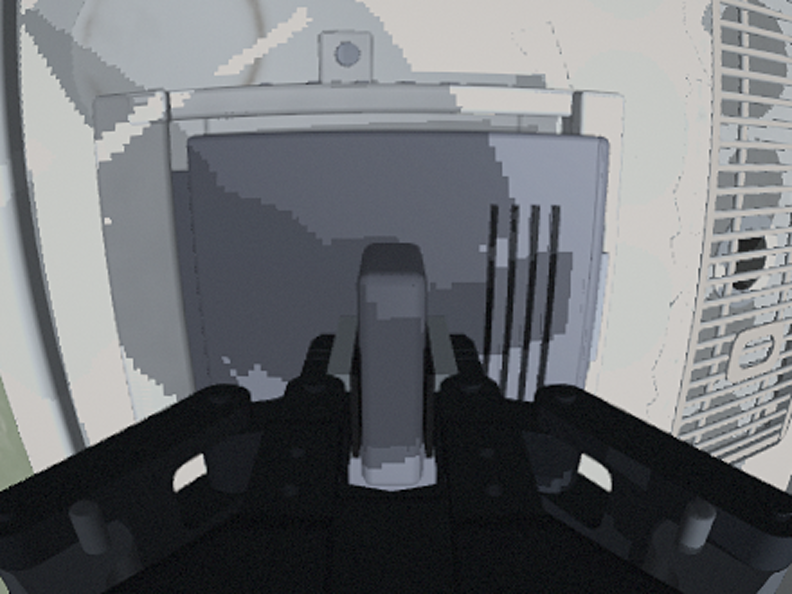

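Run:
```python
from ov import *
for a in((-.0695,.0605,.19),(-.0698,.06,.14),(-.07,.0595,.09)):
    P,T=covertool(*a);print(delta(P,T))
```

```text
[-0.0001, 0.004, -0.0012, -0.054, -0.0004, 0.0004]
[-0.0001, 0.008, -0.0013, -0.104, -0.0004, 0.0004]
[-0.0001, 0.012, -0.0016, -0.154, -0.0004, 0.0004]
```

Emit:
play_rows([
  [0,0.002,-0.001,-0.027,0,0],
  [0,0.004,-0.0012,-0.054,0,0],
  [0,0.006,-0.0012,-0.079,0,0],
  [0,0.008,-0.0013,-0.104,0,0],
  [0,0.01,-0.0014,-0.13,0,0],
  [0,0.012,-0.0016,-0.154,0,0],
  [0,0.012,-0.0016,-0.154,0,0],
  [0,0.012,-0.0016,-0.154,0,0],
])

```text
t: 16.2
tcp_pos: [0.4955, -0.2368, 0.076]
tool_rot: [0.471, -0.484, 0.529, -0.514]
force: [-3.6, -1.5, -1.0]
finger_gap: 0.174
```

Run:
```python
from ov import *
st();where();print(sense()["ft_torque"])
im=snapshot("wrist");crop(im,100,60,540,390,1.8,"w11.png")
```

```text
t 16.2 p [ 0.4955 -0.2368  0.076 ] x [-0.028 -1.    -0.   ] y [ 0.089 -0.002 -0.996] zang -0.028 q [-0.679  0.64   1.809  0.093  0.624 -0.725] F [-3.6 -1.5 -1. ] gap 0.174
lip [-70.8   0.2  59.4] rear [61.6  0.2 72.2] yaw 0.0 pitch 0.0889
[-0.17792581  0.58349578 -0.09258356]
```

View pics/w11.png

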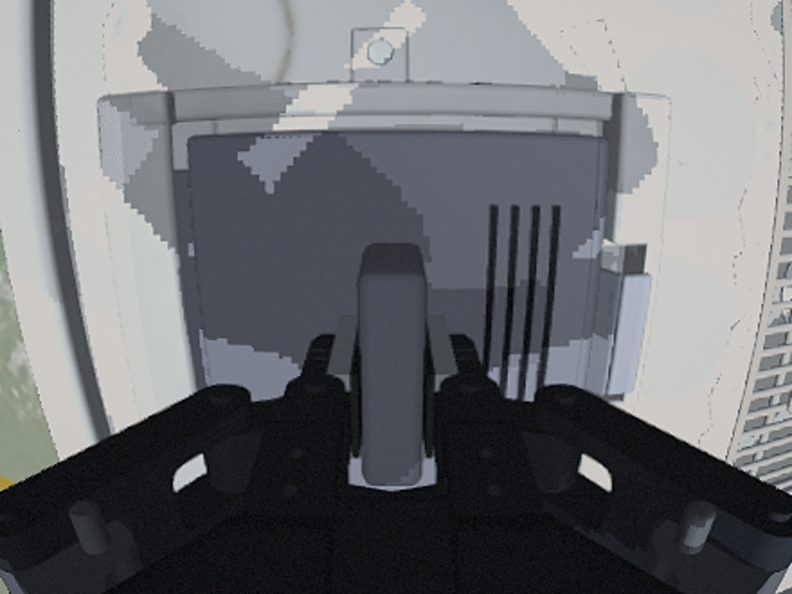

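Emit:
play_rows([
  [0,0,0,0,0,0],
  [0,0,0,0,0,0],
  [0,0,0,0,0,0],
  [0,0,0,0,0,0],
  [0,-0.02,0,0,0,0],
  [0,-0.05,0,0,0,0],
  [0,-0.08,0,0,0,0],
  [0,-0.1,0,0,0,0],
  [0,-0.1,0,0,0,0],
], gripper=0.04)

```text
t: 17.15
tcp_pos: [0.4889, -0.238, 0.1788]
tool_rot: [0.47, -0.481, 0.532, -0.515]
force: [1.1, 1.1, -1.0]
finger_gap: 0.471
```

Run:
```python
from ov import *
st();b=R.from_euler("z",YAW).apply([.037,0,0])+np.r_[BOX,0]
for z in(.1,.075):print(delta(b+[0,0,z],down(YAW)))
im=snapshot("wrist");crop(im,100,60,540,390,1.8,"w12.png")
```

```text
t 17.15 p [ 0.4889 -0.238   0.1788] x [-0.028 -1.     0.004] y [ 0.095 -0.007 -0.995] zang -0.0279 q [-0.689  0.46   1.756  0.074  0.848 -0.708] F [ 1.1  1.1 -1. ] gap 0.471
[-0.0015, 0.0827, 0.0369, -0.0956, -0.0001, 0.0045]
[-0.0016, 0.1075, 0.0345, -0.0956, -0.0001, 0.0045]
```

View pics/w12.png

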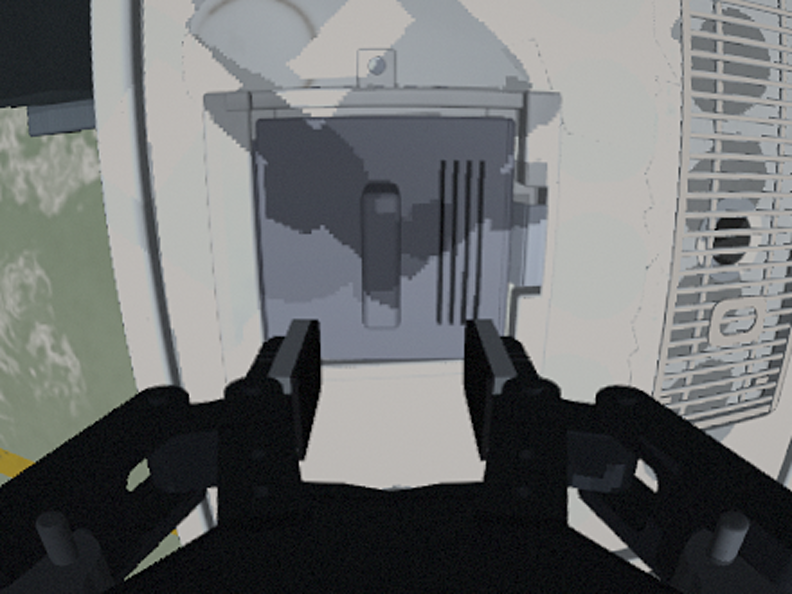

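Run:
```python
from ov import *
b=R.from_euler("z",YAW).apply([.04,0,0])+np.r_[BOX,0]
p,r,s=cur();T=down(YAW-np.pi/2);print(delta(b+[0,0,.11],T))
from scipy.spatial.transform import Slerp
sl=Slerp([0,1],R.concatenate([r,T]))
for f in np.linspace(0,1,12)[1:]:
    print(delta(p+f*(b+[0,0,.13]-p),sl(f)))
```

```text
[-0.0006, 0.0713, 0.0421, -0.0747, 1.5694, -0.071]
[-0.0001, 0.0047, 0.004, -0.0068, 0.1427, -0.0065]
[-0.0001, 0.0093, 0.008, -0.0136, 0.2853, -0.0129]
[-0.0002, 0.014, 0.012, -0.0204, 0.428, -0.0194]
[-0.0002, 0.0187, 0.016, -0.0272, 0.5707, -0.0258]
[-0.0003, 0.0233, 0.02, -0.034, 0.7133, -0.0323]
[-0.0003, 0.028, 0.024, -0.0408, 0.856, -0.0387]
[-0.0004, 0.0327, 0.028, -0.0476, 0.9987, -0.0452]
[-0.0004, 0.0373, 0.0319, -0.0544, 1.1414, -0.0516]
[-0.0005, 0.042, 0.0359, -0.0612, 1.284, -0.0581]
[-0.0005, 0.0467, 0.0399, -0.068, 1.4267, -0.0646]
[-0.0006, 0.0513, 0.0439, -0.0747, 1.5694, -0.071]
```

Emit:
play_rows([
  [0,0.005,0.004,-0.007,0.14,-0.006],
  [0,0.009,0.008,-0.014,0.28,-0.013],
  [0,0.014,0.012,-0.02,0.42,-0.019],
  [0,0.019,0.016,-0.027,0.56,-0.026],
  [0,0.023,0.02,-0.034,0.7,-0.032],
  [0,0.028,0.024,-0.041,0.84,-0.039],
  [0,0.033,0.028,-0.048,0.98,-0.045],
  [0,0.037,0.032,-0.054,1.12,-0.052],
  [0,0.042,0.036,-0.061,1.26,-0.058],
  [0,0.047,0.04,-0.068,1.4,-0.065],
  [0,0.051,0.044,-0.075,1.54,-0.071],
  [0,0.051,0.044,-0.075,1.57,-0.071],
], gripper=0.0)

```text
t: 18.4
tcp_pos: [0.5353, -0.2377, 0.1267]
tool_rot: [0.009, 0.709, -0.705, -0.012]
force: [-0.8, -0.7, 0.5]
finger_gap: 0.002
```

Emit:
play_rows([
  [0,0,0,0,0,0],
  [0,0,0,0,0,0],
  [0,0,0,0,0,0],
])

```text
t: 18.7
tcp_pos: [0.5352, -0.2381, 0.1288]
tool_rot: [0.009, 0.708, -0.706, -0.011]
force: [-0.1, -0.3, -0.1]
finger_gap: -0.005
```

Run:
```python
from ov import *
b=R.from_euler("z",YAW).apply([.04,0,0])+np.r_[BOX,0]
T=down(YAW-np.pi/2);st()
for z in(.08,.072,.061):print(delta(b+[0,0,z],T))
im=snapshot("wrist");crop(im,100,60,540,390,1.8,"w13.png")
```

```text
t 18.7 p [ 0.5352 -0.2381  0.1288] x [-1.     0.028  0.003] y [-0.003  0.003 -1.   ] zang -1.5984 q [-0.609  0.611  1.621  0.     0.915  0.989] F [-0.1 -0.3 -0.1] gap -0.005
[-0.0014, 0.0488, 0.0003, 0.0025, 0.0004, 0.0035]
[-0.0015, 0.0568, 0.0003, 0.0025, 0.0004, 0.0035]
[-0.0015, 0.0678, 0.0003, 0.0025, 0.0004, 0.0035]
```

View pics/w13.png

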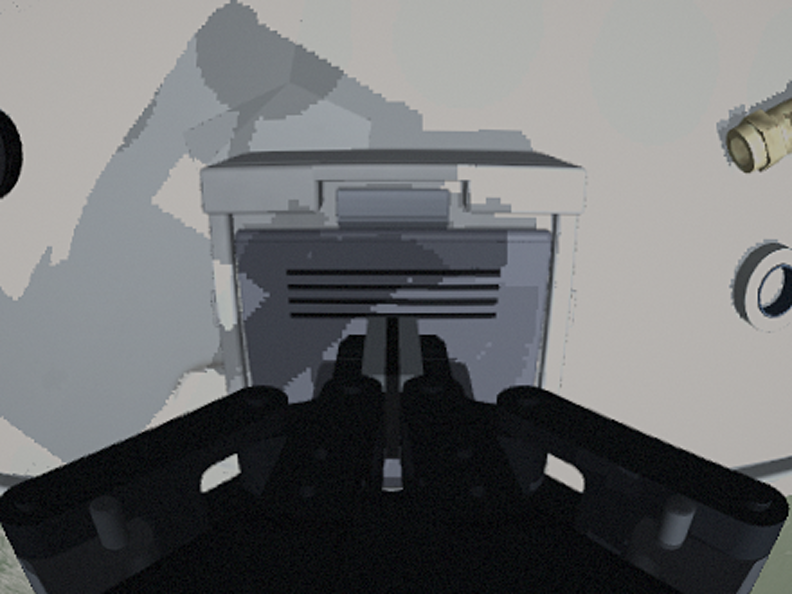

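Emit:
play_rows([
  [-0.001,0.025,0,0.0025,0,0.0035],
  [-0.0015,0.045,0,0.0025,0,0.0035],
  [-0.0015,0.052,0,0.0025,0,0.0035],
  [-0.0015,0.056,0,0.0025,0,0.0035],
  [-0.0015,0.058,0,0.0025,0,0.0035],
  [-0.0015,0.06,0,0.0025,0,0.0035],
  [-0.0015,0.0615,0,0.0025,0,0.0035],
  [-0.0015,0.063,0,0.0025,0,0.0035],
  [-0.0015,0.063,0,0.0025,0,0.0035],
])

```text
t: 19.65
tcp_pos: [0.5375, -0.2384, 0.0662]
tool_rot: [-0.011, -0.707, 0.707, 0.01]
force: [0.1, 0.0, -0.1]
finger_gap: 0.002
```

Run:
```python
from ov import *
st()
im=snapshot("wrist");crop(im,100,60,540,390,1.8,"w14.png")
```

```text
t 19.65 p [ 0.5375 -0.2384  0.0662] x [-1.     0.029 -0.002] y [ 0.002 -0.001 -1.   ] zang -1.5995 q [-0.608  0.707  1.653  0.     0.78   0.992] F [ 0.1  0.  -0.1] gap 0.002
```

View pics/w14.png

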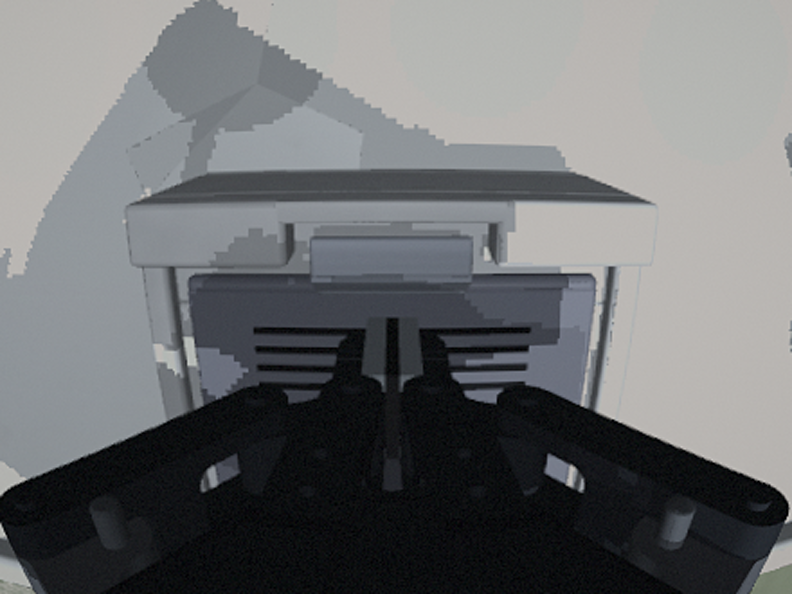

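Emit:
play_rows([
  [0,0.002,0,0,0,0],
  [0,0.004,0,0,0,0],
  [0,0.005,0,0,0,0],
  [0,0.0055,0,0,0,0],
  [0,0.0055,0,0,0,0],
])

```text
t: 20.2
tcp_pos: [0.5373, -0.2383, 0.063]
tool_rot: [-0.011, -0.707, 0.707, 0.009]
force: [-3.8, 2.4, 16.8]
finger_gap: -0.003
```

Run:
```python
from ov import *
st()
```

```text
t 20.2 p [ 0.5373 -0.2383  0.063 ] x [-1.     0.028 -0.002] y [ 0.002 -0.001 -1.   ] zang -1.5992 q [-0.607  0.712  1.655 -0.     0.773  0.992] F [-3.8  2.4 16.8] gap -0.003
```

Emit:
play_rows([
  [0,-0.01,0,0,0,0],
  [0,-0.04,0,0,0,0],
  [0,-0.08,0,0,0,0],
  [0,-0.12,0,0,0,0],
  [0,-0.15,0,0,0,0],
  [0,-0.15,0,0,0,0],
  [0,-0.15,0,0,0,0],
  [0,-0.15,0,0,0,0],
])

```text
t: 21.0
tcp_pos: [0.5359, -0.2374, 0.2089]
tool_rot: [0.009, 0.708, -0.706, -0.011]
force: [-0.5, 0.2, -0.8]
finger_gap: -0.003
```

Run:
```python
from ov import *
st();M=camera_model("wrist")
im=snapshot("wrist");crop(im,160,100,480,340,2.5,"w15.png")
img=cv2.imread("pics/w15.png");Rb=R.from_euler("z",YAW).as_matrix();B=np.r_[BOX,0]
def line(P,col):
    P=np.array(P,float)/1000;a=np.linspace(0,1,10)[:,None]
    for i in range(len(P)-1):
        q=proj("wrist",(P[i]+a*(P[i+1]-P[i]))@Rb.T+B,M);cv2.polylines(img,[((q-[160,100])*2.5).astype(int)],False,col,1)
sq=lambda x0,x1,y0,y1,z:[(x0,y0,z),(x1,y0,z),(x1,y1,z),(x0,y1,z),(x0,y0,z)]
line(sq(-82,-60,-73,73,72),(255,0,0));line(sq(66,83,-73,73,72),(255,0,255));line(sq(-58,62,-60,60,63),(0,0,255));line(sq(-8,8,-30,30,95),(0,165,255))
cv2.imwrite("pics/w15o.png",img)
im=snapshot("side");crop(im,285,120,385,210,8,"d15.png");cv2.imwrite("pics/side15.png",im[:,:,::-1])
```

```text
t 21.0 p [ 0.5359 -0.2374  0.2089] x [-1.     0.029  0.002] y [-0.002  0.002 -1.   ] zang -1.5995 q [-0.608  0.503  1.554  0.     1.088  0.992] F [-0.5  0.2 -0.8] gap -0.003
```

View pics/w15o.png

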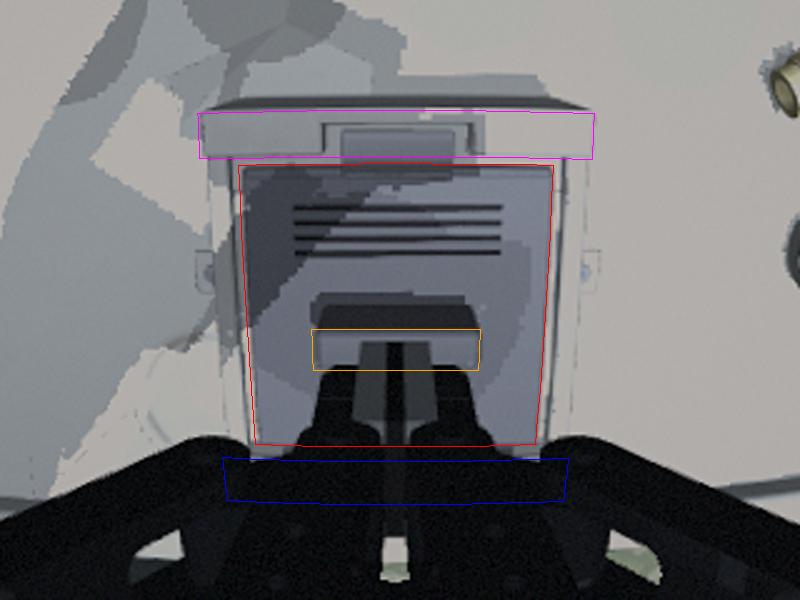

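View pics/d15.png

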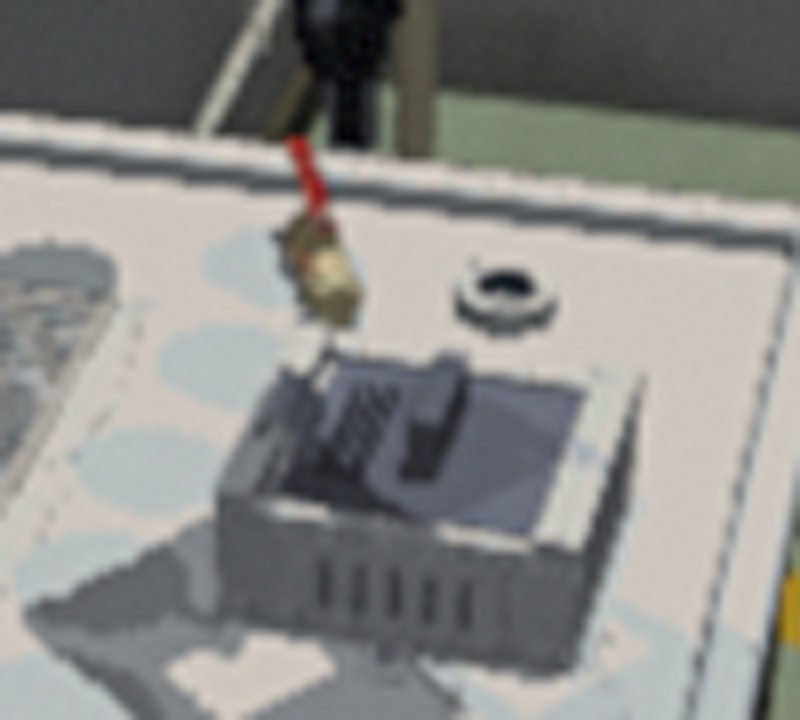

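View pics/side15.png

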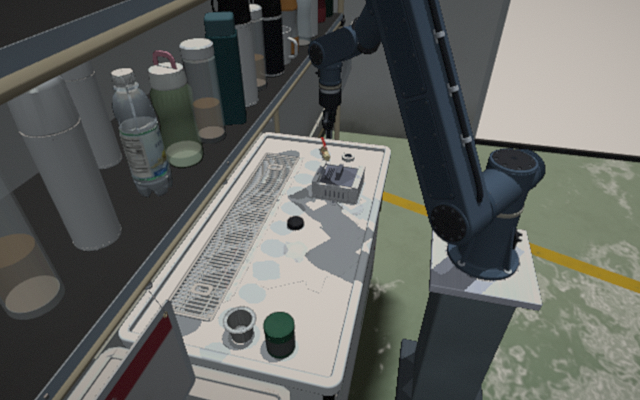

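```bash
python3 -c "
from station import *
print(sign_off())"
```

```text
the job is handed in; nothing more can be done
None
```

I turned the knob clockwise to its stop, closed the cover under the catch and handed the job in at about 21 s. No verdict was reported, so the results below are from my own checks.

- **Knob:** the wrist torque rose to about 2.3 N m at the stop. A wrist picture after I let go put the knob at about 2.50 rad.
- **Hooking:** I inserted the lip at a pitch of about 14° (0.244 rad). From the gripper pose, the lip was at about x = -68 mm and z = 61 mm in the box frame, with the rear edge at 94 mm. After I pivoted the cover down, the lip was at about x = -71 mm.
- **Closing:** I let go and pressed on the ridges with the shut fingers. The cover snapped in, and a second press of about 17 N found its top at 63 mm, which is the seated height.
- **Last pictures:** the catch lies over the rear edge, the cover is flat and in line with the box, and the bystanders in view look unmoved. The gripper was about 14 cm clear with no load.

**Disagreement:** two wrist-camera estimates of the box position differed by about 3 mm from each other and by 2 to 5 mm from the position felt when clamping the knob. I used the felt position, and the final fit agreed with it.

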